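Unstack the post-foot cuttings into their welding fixtures

ROBOT

A 6-joint arm with a two-finger parallel gripper is mounted at the origin on the work surface. World frame = base frame: x ahead of the robot, y to its left, z up, the work surface at z = 0. Lengths are in m, angles in degrees, forces in N, time in s.
With the tool pointing down it reaches from about 0.4 to 0.825 m from the base axis. Payload 7 kg.
Tool frame: the origin (TCP) lies between the finger pads; the fingertips stand 11 mm ahead of it and the grasp point (between the pads) lies 8 mm behind it (r.tcp_to_tips is the distance from the TCP to the fingertips, in m); x points along the fingers, y is the direction in which the jaws open and shut, and the axes are right-handed (so a half turn about x gives the same grasp; the last joint's range is limited). The gripper opens to 88 mm and grips with 3 to 60 N. Pads are 19 mm wide; open, the fingers measure 130 mm over their backs; the gripper's body (78 mm by 193 mm) begins 47 mm behind the grasp point.
Start: joints at [-57.175, 20.546, 0.682, 0, -70.136, -16.507], TCP at [0.19, -0.648, 0.238] pointing down, gripper open.
Joint ranges: [-176.03, 176.03], [-82.01, 121.73], [-58.28, 71.71], [-173.87, 95.51], [-174.79, -0.11], [-173.66, 173.66]. Speed limits (degrees/s): [136.94, 136.94, 172.46, 180, 180, 180].

INTERFACE

Orientations are given as [roll, pitch, yaw] about the fixed x, y, z axes, in that order (R = Rz(yaw) Ry(pitch) Rx(roll)).
In Python, from plant import r gives the robot as it stands.
- The arm moves only by the tool arm_command, never from a script. Its argument "plan" is a list of rows, each an object of numbers: "dx", "dy", "dz": the shift along the tool's x, y, z each as a share of 0.02 m, from -1 to 1; "wx", "wy", "wz": the turn, a rotation vector about the tool's x, y, z each as a share of 0.08 rad, from -1 to 1. In form: [{"dx": .., "dy": .., "dz": .., "wx": .., "wy": .., "wz": ..}, ...]. A call has 1 to 20 rows; each row shifts and turns the pose as measured when the row begins, along the tool's axes as they then stand; what a row does not reach is not made up. A row lasts 1/12 s, in which the tool goes at most 41.7 mm and 7.16 degrees, less where a joint would pass 70% of its speed; a pose out of reach is approached as far as the arm can. A call with a number of a shift or a turn outside -1 to 1 is refused whole. A call with a gripper value outside its range is refused whole. "fingers" is the closure, from -1 (fully open) to 1 (shut), so that 0 is half open, set as the call begins (left out, the last holds). The fingers move at their own pace and stop on an object; "force" is the grip in N (left out, the last holds). Time passes only in rows, so rows that do not move let the fingers close. It gives the time, the measured TCP pose, the force and the opening at its end, in the units of the state.
- r.get_state(): the state, without advancing time (a new reading comes with each control period).
- r.capture(name): name is "scene" or "side" or "wrist"; returns (picture, depth): 384x512x3 uint8, red, green, blue; 384x512 float32, m along the optical axis (not along the pixel's ray), 0 where there is no reading.
- r.camera_model(name): a dict with "vertical_fov" (degrees; the focal length in pixels is half the picture's height over the tangent of half this angle, whatever the lens; pixels are square), "cx", "cy" (the principal point, pixels), "dist" ([k1, k2, p1, p2, k3] as OpenCV has them; the pictures are not rectified), "R" (3x3) and "t" (3): a world point X has camera coordinates R X + t. Camera axes: x right, y down, z forward; pixel columns grow to the right and rows downward; lengths in m; the calibration is good to about 2 mm. A picture is of the moment at which its call begins: read the wrist's pose just before it. camera_model takes no time and is no camera call; for the wrist camera it gives the pose at the moment of the call.
- r.close_job(): hands the job in, once; it reports no verdict.
Trained networks look in the newest picture that a camera, given by its name, has taken for a name from the list of things; names that differ only in an ending like _2 or _b are one class to them, and where a whole thing is asked for, a point or a joint stands for the part that bears it (a point fixed in the world has none). Each returns a list of dicts, best first, with "score" (0 to 1); they miss things now and then, are a little off and sometimes report something else, mostly with a low value. They report only what shows in the picture. A call takes as long as a camera call. They do not tell look-alikes from the thing itself.
- r.cut_out(camera, query): "mask" (384x512 bool, what is visible of it) and "bbox" ([left, top, width, height] in pixels, round what is visible of it).
- r.spot_point(camera, query): "centre" ([column, row] in pixels: a listed point, or the origin of a listed thing).
The state is a dict: "time_s": time; "joints": joint angles; "qd": joint speeds; "joint_torque": joint torques, N m; "tcp_pos": TCP position; "eef_rot": TCP orientation; "contact_force": force on the tool from outside, world axes, zero at the start; "moment": the same for the moment, N m; "gripper_width": finger opening in m.
Only numpy, scipy, OpenCV 4.12 (cv2) and the standard library are available. Lean on these libraries where they do the work, as an engineer would, in place of code of your own. Each camera call takes 0.05 s, during which the arm holds its last target.

TASK

The four steel parts of a post foot are stacked on the welding bench. Take the stack apart from the top down and set each part, fully seated and released, in its own fixture, in that order: the square tube upright in the square nest, the small collar over the upright pin, the wide flange ring flat in the round turntable's recess, and last the rectangular plate on the two rest bars between the corner stops. Do not shove the tape measure or the tin, and leave the parts already placed where they are.

Things in the scene. Friction and masses are not known exactly. Their poses are not given: they have to be found in the camera images.
- tube_mid (a point): Top of the stack: bare-steel square tube offcut, standing upright, 30 x 30 mm outside, 45 mm tall, wall 3 mm, open at both ends, about 110 g. The point is its centre, half-way up (22.5 mm above its lower end); z along the tube, x and y square to its side faces.
- collar_mid (a point): Second from the top: small thick dark mill-scale steel collar (ring), outside diameter 44 mm, bore 24 mm, 24 mm high, lying flat, about 180 g. The point is its centre, half-way up (12 mm above its underside); z along the bore.
- flange_mid (a point): Third from the top: wide bare-steel flange ring, outside diameter 58 mm, bore 24 mm, 20 mm high, lying flat, about 320 g. The point is its centre, half-way up (10 mm above its underside); z along the bore.
- plate_mid (a point): Bottom of the stack, lying on the bench: solid dark mill-scale steel rectangular plate, 100 mm (its x) by 60 mm (its y), 16 mm thick, about 720 g. The point is its centre, half-way up (8 mm above its underside); z is its thickness.
- nest_seat (a point): Place of the tube, fixed: small square aluminium tray on a dark 74 mm square foot, 56 x 56 mm outside, 46 x 46 mm inside, its walls rise 8 mm above its floor. The point is the centre of the inner floor (5 mm above the bench), on which the tube's end stands; z up, x and y along the walls.
- pinblock_seat (a point): Place of the collar, fixed: square aluminium block 66 x 66 x 10 mm with one upright dark steel pin at its centre, 8 mm thick, rising 31 mm above the block, its tip tapered. The point is at the foot of the pin on the block's top face (10 mm above the bench), on which the collar lies with the pin through its bore; z up.
- turntable_seat (a point): Place of the flange ring, fixed: round aluminium turntable, 90 mm across over its rim, on a dark 104 mm foot; flat round recess 80 mm across inside a rim 5 mm high and 5 mm thick. The point is the centre of the recess floor (14 mm above the bench); z up. It does not turn.
- rests_seat (a point): Place of the plate, fixed: dark sheet 134 x 94 x 4 mm with two aluminium rest bars across it (along y, at x = -35 and +35 mm) whose tops are 10 mm above the bench, and an L-shaped corner stop at each corner, 8 mm higher than the bars; the stops leave 116 mm (x) by 76 mm (y) between them, and the middle 70 mm of the long sides is open for fingers. The point is the centre, level with the tops of the bars; x along the length; the plate's long side goes along x, either way round.
- tape_mid (a point): Bystander: black tape measure standing loose on the bench among the work, 66 x 34 mm, 56 mm tall. The point is its centre, half-way up; x along its length. Not to be shoved.
- tin_mid (a point): Bystander: plain round aluminium tin standing loose on the bench among the work, 56 mm across, 50 mm tall. The point is its centre, half-way up. Not to be shoved.
There are look-alikes about, which are no part of the job. Leave any pink look-alike of the part that bears tube_mid alone. What is shaped like the part that bears flange_mid but pink is not meant.

How it is judged (in metres and radians):
On the way, in this order (a step that is already met when the one before it is completed fails the run):
1. the tube stands in the square nest, released (horizontal distance between tube_mid and nest_seat below 0.012 m and z of tube_mid in the frame of nest_seat between 0.0195 and 0.0255 m and angle between the z axis of tube_mid and the z axis of nest_seat, either way round below 0.08 rad and linear speed of tube below 0.02 m/s and contact force between the fingers and tube below 0.1 N), for 0.2 s.
2. the collar lies over the pin on its block, released (horizontal distance between collar_mid and pinblock_seat below 0.0095 m and z of collar_mid in the frame of pinblock_seat between 0.009 and 0.015 m and angle between the z axis of collar_mid and the z axis of pinblock_seat, either way round below 0.08 rad and linear speed of collar below 0.02 m/s and contact force between the fingers and collar below 0.1 N), for 0.2 s.
3. the flange ring lies flat in the turntable's recess, released (horizontal distance between flange_mid and turntable_seat below 0.0125 m and z of flange_mid in the frame of turntable_seat between 0.007 and 0.013 m and angle between the z axis of flange_mid and the z axis of turntable_seat, either way round below 0.08 rad and linear speed of flange below 0.02 m/s and contact force between the fingers and flange below 0.1 N), for 0.2 s.
4. the plate lies on the rest bars between the corner stops, released (horizontal distance between plate_mid and rests_seat below 0.0125 m and z of plate_mid in the frame of rests_seat between 0.005 and 0.011 m and angle between the z axis of plate_mid and the z axis of rests_seat, either way round below 0.08 rad and linear speed of plate below 0.02 m/s and contact force between the fingers and plate below 0.1 N and angle between the x axis of plate_mid and the x axis of rests_seat, either way round below 0.22 rad), for 0.2 s.
At the end, for the whole second after the job is handed in: All four parts seated, released and at rest in their own fixtures: centres within 12 mm (tube), 9.5 mm (collar), 12.5 mm (flange ring, plate) of the seats; within 3 mm of the seated height and 0.08 rad of square to the seat; plate along its rests within 0.22 rad (all of step 1 and all of step 2 and all of step 3 and all of step 4); the robot touches nothing.
It fails at once if the tape measure is shoved or knocked (moved more than 30 mm) (distance of tape_mid from where it was at the start of the episode above 0.03 m).
It fails at once if the tin is shoved or knocked (moved more than 30 mm) (distance of tin_mid from where it was at the start of the episode above 0.03 m).
It also fails if it takes over 120 s, if anything falls off the work surface, if the arm or the gripper's body presses on something with over 40 N, if the wrist force passes 120 N, or if a joint passes its speed limit or range.

## Working session

There is one attempt and no reset: what is moved stays moved. The work goes in short steps, Python scripts to look and compute and a tool call to move; the robot and the scene stay as the last step left them, time stands still between calls to the robot, and variables do not carry over. Pictures are saved under pics/ and viewed, and the job is handed in when it is done.

Besides the shell and the picture viewer there is one more tool, called as name([rows], argument=value, ...), one row to a line, values as JSON. arm_command: Moves the arm, as the interface text tells. Shift numbers are shares of 0.02 m and turn numbers shares of 0.08 rad, none past 1 either way. Its arguments: {"type":"object","properties":{"plan":{"type":"array","items":{"type":"object","properties":{"dx":{"type":"number"},"dy":{"type":"number"},"dz":{"type":"number"},"wx":{"type":"number"},"wy":{"type":"number"},"wz":{"type":"number"}}}},"fingers":{"type":"number"},"force":{"type":"number"}},"required":["plan"]}

```bash
ls; mkdir -p pics
python3 - <<'E'
from plant import r
import cv2,numpy as np
print(r.get_state())
for n in ["scene","side","wrist"]:
    p,d=r.capture(n); cv2.imwrite(f"pics/{n}0.png",p[:,:,::-1]); np.save(f"{n}0.npy",d)
    m=r.camera_model(n); print(n,m)
E
```

```text
pics
{'time_s': 0.0, 'joints': array([-5.71747120e+01,  2.05905084e+01,  6.33461415e-01, -2.12052003e-02,
       -7.01348474e+01, -1.65062299e+01]), 'qd': array([-0.05626914, -0.00092088, -0.04012144, -0.11063608, -0.10538092,
       -0.14259822]), 'joint_torque': array([ 1.24765243e-04, -5.82720459e+01,  2.93067491e+01,  6.99736297e+00,
        6.94264789e-03, -1.13018880e-04]), 'tcp_pos': array([ 0.18950707, -0.64735975,  0.23662734]), 'eef_rot': array([ 94.26853868,  89.90596771, 110.58037509]), 'contact_force': array([ 0.13912959, -0.63358419,  0.49708212]), 'moment': array([0.03244416, 0.00265542, 0.00376232]), 'gripper_width': 0.08741791362304208}
scene {'vertical_fov': 49.688989065064554, 'cx': 256.4650497768795, 'cy': 196.66227558567743, 'dist': array([-0.02163265,  0.        ,  0.        ,  0.        ,  0.        ]), 'R': array([[ 0.75136751,  0.65957689, -0.02012934],
       [ 0.34965758, -0.42381732, -0.83553483],
       [-0.55963063,  0.62075536, -0.54906862]]), 't': array([-0.39079096, -0.11536561,  1.46876539])}
side {'vertical_fov': 45.45235475013178, 'cx': 259.75817691266803, 'cy': 189.63016207671137, 'dist': array([0.01566191, 0.        , 0.        , 0.        , 0.        ]), 'R': array([[-0.98639595, -0.16398393,  0.01150249],
       [-0.11630612,  0.64672992, -0.75379924],
       [ 0.11617196, -0.74488232, -0.65700411]]), 't': array([0.53407139, 0.13235217, 1.03619119])}
wrist {'vertical_fov': 59.21538355272078, 'cx': 254.2754825190488, 'cy': 189.74471595864227, 'dist': array([-0.09253788,  0.        ,  0.        ,  0.        ,  0.        ]), 'R': array([[-0.27944012,  0.96016244,  0.00114103],
       [ 0.92479265,  0.26882634,  0.26924145],
       [ 0.25820879,  0.07629208, -0.96307203]]), 't': array([ 0.67383932, -0.03367336,  0.39023125])}
```

View pics/scene0.png

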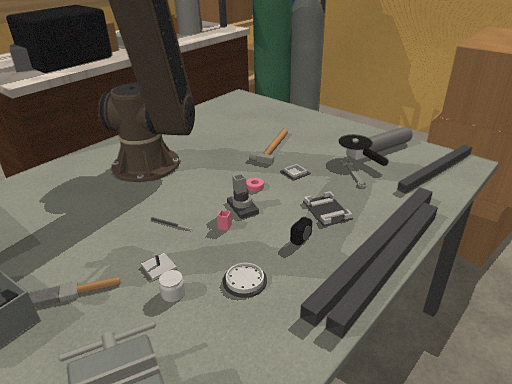

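View pics/side0.png

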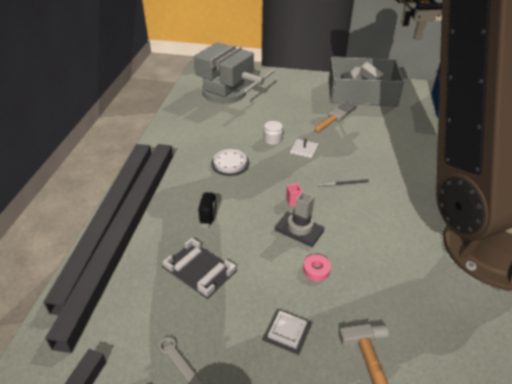

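View pics/wrist0.png

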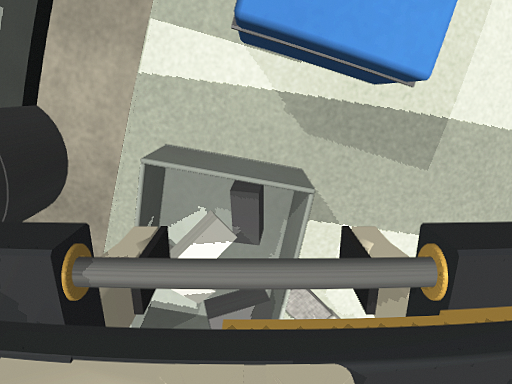

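The scene view shows the stack at (242,195), nest (295,172), rests (327,208), tape (301,231), turntable (245,279), tin (172,286) and pin block (157,266). The pink decoys are at (225,220) and (255,184). The side view agrees. Next I'll measure positions.

```bash
cat > h.py <<'E'
import numpy as np, cv2
from plant import r
def K(m):
    f=192/np.tan(np.radians(m['vertical_fov'])/2)
    return np.array([[f,0,m['cx']],[0,f,m['cy']],[0,0,1.]])
def rays(m,px):
    px=np.asarray(px,float).reshape(-1,1,2)
    u=cv2.undistortPoints(px,K(m),m['dist'],None,None).reshape(-1,2)
    return np.c_[u,np.ones(len(u))]
def world(m,px,z):  # z depth
    c=rays(m,px)*np.asarray(z).reshape(-1,1)
    return (c-m['t'])@m['R']
def plane(m,px,h):
    d=rays(m,px)@m['R']; o=-m['R'].T@m['t']
    s=(h-o[2])/d[:,2]
    return o+d*s[:,None]
def tri(obs): # list of (model,px)
    A=np.zeros((3,3));b=np.zeros(3)
    for m,p in obs:
        d=(rays(m,[p])@m['R'])[0];d/=np.linalg.norm(d);o=-m['R'].T@m['t']
        P=np.eye(3)-np.outer(d,d);A+=P;b+=P@o
    x=np.linalg.solve(A,b)
    res=[]
    for m,p in obs:
        d=(rays(m,[p])@m['R'])[0];d/=np.linalg.norm(d);o=-m['R'].T@m['t']
        res.append(np.linalg.norm((np.eye(3)-np.outer(d,d))@(x-o)))
    return x,max(res)
def proj(m,X):
    X=np.asarray(X,float).reshape(-1,3)
    return cv2.projectPoints(X,cv2.Rodrigues(m['R'])[0],m['t'],K(m),m['dist'])[0].reshape(-1,2)
def cloud(m,d):
    v,u=np.mgrid[0:384,0:512]
    ok=d>0
    return world(m,np.c_[u[ok],v[ok]],d[ok]),ok
E
python3 - <<'E'
from h import *
names="tube_mid collar_mid flange_mid plate_mid nest_seat pinblock_seat turntable_seat rests_seat tape_mid tin_mid".split()
ms={n:r.camera_model(n) for n in("scene","side")}
D={n:np.load(n+"0.npy") for n in ms}
for q in names:
    o={}
    for c in ms:
        L=r.spot_point(c,q); o[c]=L
        print(q,c,[(np.round(x['centre'],1).tolist(),round(x['score'],2)) for x in L[:3]])
    if o['scene'] and o['side']:
        x,e=tri([(ms[c],o[c][0]['centre']) for c in ms]); print('   tri',np.round(x,4),round(e,4))
E
```

```text
tube_mid scene [([219.4, 223.4], 0.75), ([237.9, 184.0], 0.69)]
tube_mid side [([303.0, 205.2], 0.94)]
   tri [ 0.4436 -0.0726 -0.0067] 0.0002
collar_mid scene []
collar_mid side [([302.6, 214.8], 0.47)]
flange_mid scene [([240.8, 200.4], 0.58), ([253.9, 184.5], 0.53), ([155.4, 264.4], 0.24)]
flange_mid side [([317.9, 268.1], 0.82), ([299.7, 221.7], 0.7)]
   tri [ 0.3852  0.0876 -0.0399] 0.0082
plate_mid scene [([245.8, 204.1], 0.76)]
plate_mid side [([296.6, 230.5], 0.95)]
   tri [0.4501 0.0317 0.0079] 0.0002
nest_seat scene [([294.4, 169.5], 0.51)]
nest_seat side [([288.5, 335.3], 0.68)]
   tri [0.4344 0.2976 0.0021] 0.003
pinblock_seat scene [([154.3, 259.7], 0.55)]
pinblock_seat side [([301.8, 147.5], 0.96), ([209.1, 207.2], 0.17)]
   tri [ 0.4614 -0.299   0.0149] 0.0106
turntable_seat scene [([242.8, 276.7], 0.9)]
turntable_seat side [([227.4, 161.1], 0.86)]
   tri [ 0.6587 -0.1978  0.0108] 0.0058
rests_seat scene [([329.6, 208.0], 0.89)]
rests_seat side [([199.1, 265.9], 0.92)]
   tri [0.6477 0.1728 0.0067] 0.0038
tape_mid scene [([301.4, 232.2], 0.88)]
tape_mid side [([207.1, 209.2], 0.78)]
   tri [0.6665 0.0131 0.0222] 0.0002
tin_mid scene [([174.2, 282.9], 0.85)]
tin_mid side [([271.1, 131.6], 0.91), ([228.8, 160.7], 0.15)]
   tri [ 0.5625 -0.3279  0.0305] 0.0006
```

```bash
cat >> h.py <<'E'
from scipy.spatial.transform import Rotation as Ro
def toolR(s=None):
    s=s or r.get_state()
    return Ro.from_euler('xyz',s['eef_rot'],degrees=True).as_matrix()
def go(target,jaw=None):
    """target world tcp; jaw: world yaw (deg) of jaw (tool y) axis, mod 180. prints total needed in units"""
    s=r.get_state();R=toolR(s);p=s['tcp_pos']
    print('t',round(s['time_s'],2),'tcp',np.round(p,4),'jawyaw',round(np.degrees(np.arctan2(R[1,1],R[0,1])),2),'down',np.round(R[:,0],3),'w',round(s['gripper_width'],4))
    x=np.array([0,0,-1.])
    if jaw is None:
        y=R[:,1]-x*(R[:,1]@x); y/=np.linalg.norm(y)
    else:
        y=np.array([np.cos(np.radians(jaw)),np.sin(np.radians(jaw)),0])
        if y@R[:,1]<0:y=-y
    T=np.c_[x,y,np.cross(x,y)]
    rv=Ro.from_matrix(R.T@T).as_rotvec()
    d=R.T@(np.array(target)-p)
    dn=T.T@(np.array(target)-p)
    print('shift units (now axes)',np.round(d/.02,2),' (final axes)',np.round(dn/.02,2),' turn units',np.round(rv/.08,2))
E
python3 - <<'E'
from h import *
s=r.get_state();R=toolR();print(np.round(R,3))
m=r.camera_model('wrist');o=-m['R'].T@m['t'];print('cam in tool',R.T@(o-s['tcp_pos']),'axes',np.round(R.T@m['R'].T,3))
go([0.45,-0.30,0.35]); go([0.40,-0.22,0.30],0)
E
```

```text
[[-0.    -0.281  0.96 ]
 [ 0.     0.96   0.281]
 [-1.     0.    -0.   ]]
cam in tool [-0.14727944  0.00065734 -0.07371699] axes [[ 0.    -0.269  0.963]
 [ 1.    -0.001 -0.001]
 [ 0.002  0.963  0.269]]
t 1.15 tcp [ 0.1896 -0.6478  0.2375] jawyaw 106.32 down [-0.  0. -1.] w 0.0879
shift units (now axes) [-5.62 13.03 17.38]  (final axes) [-5.62 13.03 17.38]  turn units [ 0. -0. -0.]
t 1.15 tcp [ 0.1896 -0.6478  0.2375] jawyaw 106.32 down [-0.  0. -1.] w 0.0879
shift units (now axes) [-3.12 17.57 16.1 ]  (final axes) [ -3.12 -10.52  21.39]  turn units [-16.07   0.    -0.  ]
```

arm_command([
  {"dx": -0.15, "dy": 0.55, "dz": 1},
  {"dx": -0.15, "dy": 0.55, "dz": 1},
  {"dx": -0.15, "dy": 0.55, "dz": 1},
  {"dx": -0.15, "dy": 0.55, "dz": 1},
  {"dx": -0.15, "dy": 0.55, "dz": 1},
  {"dx": -0.15, "dy": 0.55, "dz": 1},
  {"dx": -0.15, "dy": 0.55, "dz": 1},
  {"dx": -0.15, "dy": 0.55, "dz": 1},
  {"dx": -0.15, "dy": 0.55, "dz": 1},
  {"dx": -0.15, "dy": 0.55, "dz": 1},
  {"dx": -0.15, "dy": 0.55, "dz": 1},
  {"dx": -0.15, "dy": 0.55, "dz": 1},
  {"dx": -0.15, "dy": 0.55, "dz": 1},
  {"dx": -0.15, "dy": 0.55, "dz": 1},
  {"dx": -0.15, "dy": 0.55, "dz": 1},
  {"dx": -0.15, "dy": 0.55, "dz": 1},
  {"dx": -0.15, "dy": 0.55, "dz": 1},
  {"dx": -0.15, "dy": 0.55, "dz": 1},
  {"dx": -0.15, "dy": 0.55, "dz": 1},
  {"dx": -0.15, "dy": 0.55, "dz": 1},
])

```text
schema error: expected keys dx, dy, dz, wx, wy, wz
```

```bash
cat >> h.py <<'E'
def snap(name):
    go(r.get_state()['tcp_pos'])
    m=r.camera_model('wrist'); p,d=r.capture('wrist')
    cv2.imwrite(f"pics/{name}.png",p[:,:,::-1]); np.savez(f"{name}.npz",d=d,p=p,**{k:np.array(v) for k,v in m.items()})
    return m,p,d
def load(name):
    z=np.load(f"{name}.npz"); return {k:z[k] for k in('vertical_fov','cx','cy','dist','R','t')},z['p'],z['d']
E
python3 - <<'E'
from h import *
m,p,d=snap('w1')
for q in "pinblock_seat turntable_seat tin_mid".split():
    for x in r.spot_point('wrist',q): print(q,np.round(x['centre'],1),round(x['score'],2),np.round(plane(m,[x['centre']],.012),4))
E
```

```text
t 1.15 tcp [ 0.1896 -0.6478  0.2375] jawyaw 106.32 down [-0.  0. -1.] w 0.0879
shift units (now axes) [0. 0. 0.]  (final axes) [0. 0. 0.]  turn units [ 0. -0. -0.]
```

View pics/w1.png

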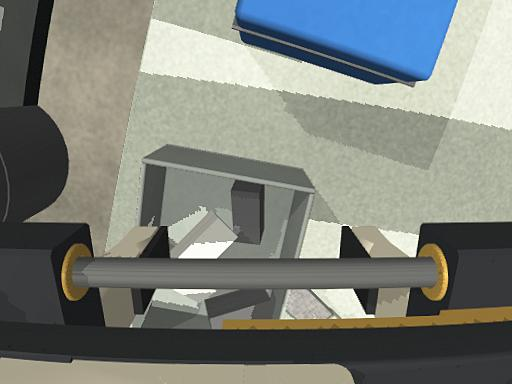

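All six keys are needed, so I'll resend the move.

arm_command([
  {"dx": -0.15, "dy": 0.55, "dz": 1, "wx": 0, "wy": 0, "wz": 0},
  {"dx": -0.15, "dy": 0.55, "dz": 1, "wx": 0, "wy": 0, "wz": 0},
  {"dx": -0.15, "dy": 0.55, "dz": 1, "wx": 0, "wy": 0, "wz": 0},
  {"dx": -0.15, "dy": 0.55, "dz": 1, "wx": 0, "wy": 0, "wz": 0},
  {"dx": -0.15, "dy": 0.55, "dz": 1, "wx": 0, "wy": 0, "wz": 0},
  {"dx": -0.15, "dy": 0.55, "dz": 1, "wx": 0, "wy": 0, "wz": 0},
  {"dx": -0.15, "dy": 0.55, "dz": 1, "wx": 0, "wy": 0, "wz": 0},
  {"dx": -0.15, "dy": 0.55, "dz": 1, "wx": 0, "wy": 0, "wz": 0},
  {"dx": -0.15, "dy": 0.55, "dz": 1, "wx": 0, "wy": 0, "wz": 0},
  {"dx": -0.15, "dy": 0.55, "dz": 1, "wx": 0, "wy": 0, "wz": 0},
  {"dx": -0.15, "dy": 0.55, "dz": 1, "wx": 0, "wy": 0, "wz": 0},
  {"dx": -0.15, "dy": 0.55, "dz": 1, "wx": 0, "wy": 0, "wz": 0},
  {"dx": -0.15, "dy": 0.55, "dz": 1, "wx": 0, "wy": 0, "wz": 0},
  {"dx": -0.15, "dy": 0.55, "dz": 1, "wx": 0, "wy": 0, "wz": 0},
  {"dx": -0.15, "dy": 0.55, "dz": 1, "wx": 0, "wy": 0, "wz": 0},
  {"dx": -0.15, "dy": 0.55, "dz": 1, "wx": 0, "wy": 0, "wz": 0},
  {"dx": -0.15, "dy": 0.55, "dz": 1, "wx": 0, "wy": 0, "wz": 0},
  {"dx": -0.15, "dy": 0.55, "dz": 1, "wx": 0, "wy": 0, "wz": 0},
  {"dx": -0.15, "dy": 0.55, "dz": 1, "wx": 0, "wy": 0, "wz": 0},
  {"dx": -0.15, "dy": 0.55, "dz": 1, "wx": 0, "wy": 0, "wz": 0},
])

```text
time_s: 3.02
tcp_pos: [0.523, -0.3118, 0.3007]
eef_rot: [-14.8, 89.9, 1.2]
contact_force: [-0.4, 0.3, -0.5]
gripper_width: 0.0879
```

Run:
```python
from h import *
m,p,d=snap('w1')
for q in "pinblock_seat turntable_seat tin_mid".split():
    for x in r.spot_point('wrist',q): print(q,np.round(x['centre'],1),round(x['score'],2),np.round(plane(m,[x['centre']],.012),4))
```

```text
t 3.02 tcp [ 0.523  -0.3118  0.3007] jawyaw 105.94 down [ 0.002  0.    -1.   ] w 0.0879
shift units (now axes) [0. 0. 0.]  (final axes) [0. 0. 0.]  turn units [0.   0.02 0.01]
pinblock_seat [506.9 168.9] 0.62 [[0.4442 0.0332 0.012 ]]
turntable_seat [303.9 264.6] 0.86 [[ 0.658  -0.1988  0.012 ]]
turntable_seat [231.5 175.1] 0.35 [[ 0.5587 -0.3327  0.012 ]]
tin_mid [231.3 176.9] 0.73 [[ 0.5611 -0.3323  0.012 ]]
```

View pics/w1.png

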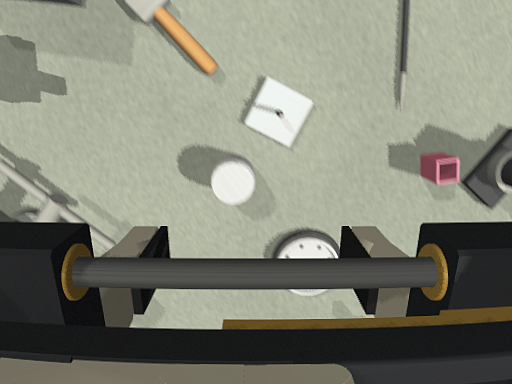

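arm_command([
  {"dx": 0, "dy": 0.55, "dz": 1, "wx": 0, "wy": 0, "wz": 0},
  {"dx": 0, "dy": 0.55, "dz": 1, "wx": 0, "wy": 0, "wz": 0},
  {"dx": 0, "dy": 0.55, "dz": 1, "wx": 0, "wy": 0, "wz": 0},
  {"dx": 0, "dy": 0.55, "dz": 1, "wx": 0, "wy": 0, "wz": 0},
  {"dx": 0, "dy": 0.55, "dz": 1, "wx": 0, "wy": 0, "wz": 0},
  {"dx": 0, "dy": 0.55, "dz": 1, "wx": 0, "wy": 0, "wz": 0},
  {"dx": 0, "dy": 0.55, "dz": 1, "wx": 0, "wy": 0, "wz": 0},
  {"dx": 0, "dy": 0.55, "dz": 1, "wx": 0, "wy": 0, "wz": 0},
  {"dx": 0, "dy": 0.55, "dz": 1, "wx": 0, "wy": 0, "wz": 0},
  {"dx": 0, "dy": 0.55, "dz": 1, "wx": 0, "wy": 0, "wz": 0},
  {"dx": 0, "dy": 0.55, "dz": 1, "wx": 0, "wy": 0, "wz": 0},
])

```text
time_s: 4.13
tcp_pos: [0.6991, -0.1421, 0.3011]
eef_rot: [-150.8, 89.9, -135.8]
contact_force: [0.9, -0.1, -0.2]
gripper_width: 0.0874
```

Run:
```python
from h import *
m,p,d=snap('w2')
for q in "pinblock_seat turntable_seat tin_mid rests_seat tape_mid plate_mid flange_mid collar_mid tube_mid".split():
    for x in r.spot_point('wrist',q): print(q,np.round(x['centre'],1),round(x['score'],2),np.round(plane(m,[x['centre']],.012),4))
```

```text
t 4.13 tcp [ 0.6991 -0.1421  0.3011] jawyaw 105.04 down [-0.001 -0.001 -1.   ] w 0.0874
shift units (now axes) [0. 0. 0.]  (final axes) [0. 0. 0.]  turn units [-0.   -0.01  0.01]
turntable_seat [219.6 111.6] 0.9 [[ 0.6575 -0.1983  0.012 ]]
rests_seat [479.9 175.2] 0.98 [[0.6444 0.1675 0.012 ]]
tape_mid [377.2 162.5] 0.56 [[0.667  0.0187 0.012 ]]
```

View pics/w2.png

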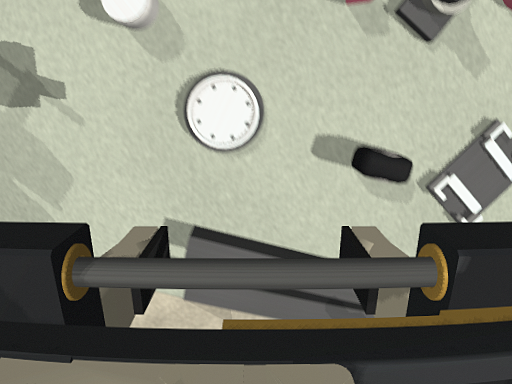

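arm_command([
  {"dx": 0, "dy": 1, "dz": 0.25, "wx": 0, "wy": 0, "wz": 0},
  {"dx": 0, "dy": 1, "dz": 0.25, "wx": 0, "wy": 0, "wz": 0},
  {"dx": 0, "dy": 1, "dz": 0.25, "wx": 0, "wy": 0, "wz": 0},
  {"dx": 0, "dy": 1, "dz": 0.25, "wx": 0, "wy": 0, "wz": 0},
  {"dx": 0, "dy": 1, "dz": 0.25, "wx": 0, "wy": 0, "wz": 0},
  {"dx": 0, "dy": 1, "dz": 0.25, "wx": 0, "wy": 0, "wz": 0},
  {"dx": 0, "dy": 1, "dz": 0.25, "wx": 0, "wy": 0, "wz": 0},
  {"dx": 0, "dy": 1, "dz": 0.25, "wx": 0, "wy": 0, "wz": 0},
  {"dx": 0, "dy": 1, "dz": 0.25, "wx": 0, "wy": 0, "wz": 0},
  {"dx": 0, "dy": 1, "dz": 0.25, "wx": 0, "wy": 0, "wz": 0},
  {"dx": 0, "dy": 1, "dz": 0.25, "wx": 0, "wy": 0, "wz": 0},
  {"dx": 0, "dy": 1, "dz": 0.25, "wx": 0, "wy": 0, "wz": 0},
  {"dx": 0, "dy": 1, "dz": 0.25, "wx": 0, "wy": 0, "wz": 0},
  {"dx": 0, "dy": 1, "dz": 0.25, "wx": 0, "wy": 0, "wz": 0},
  {"dx": 0, "dy": 1, "dz": 0.25, "wx": 0, "wy": 0, "wz": 0},
])

```text
time_s: 5.88
tcp_pos: [0.691, 0.1684, 0.307]
eef_rot: [-8.1, 89.6, 6.2]
contact_force: [0.1, 0.3, 0.2]
gripper_width: 0.0876
```

Run:
```python
from h import *
m,p,d=snap('w3')
for q in "rests_seat nest_seat tape_mid plate_mid".split():
    for x in r.spot_point('wrist',q): print(q,np.round(x['centre'],1),round(x['score'],2),np.round(plane(m,[x['centre']],.010),4))
go([0.50,0.16,0.28],105)
```

```text
t 5.88 tcp [0.691  0.1684 0.307 ] jawyaw 104.25 down [ 0.007  0.001 -1.   ] w 0.0876
shift units (now axes) [0. 0. 0.]  (final axes) [0. 0. 0.]  turn units [0.   0.08 0.01]
rests_seat [265.3 116.7] 0.89 [[0.6433 0.1712 0.01  ]]
tape_mid [143.3 102.6] 0.95 [[0.6635 0.0136 0.01  ]]
t 6.13 tcp [0.6911 0.1673 0.3067] jawyaw 104.28 down [ 0.006  0.    -1.   ] w 0.0874
shift units (now axes) [ 1.27  2.   -9.36]  (final axes) [ 1.33  2.12 -9.32]  turn units [-0.16  0.08  0.02]
```

View pics/w3.png

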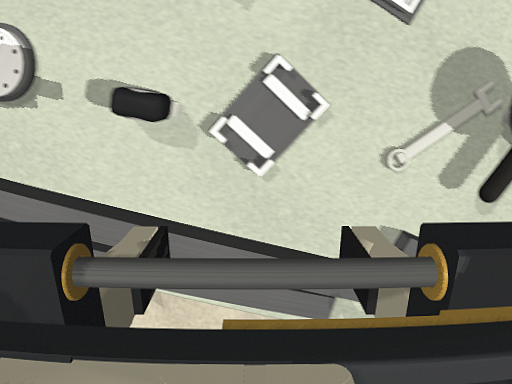

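arm_command([
  {"dx": 0, "dy": 0.25, "dz": -1, "wx": 0, "wy": 0, "wz": 0},
  {"dx": 0, "dy": 0.25, "dz": -1, "wx": 0, "wy": 0, "wz": 0},
  {"dx": 0, "dy": 0.25, "dz": -1, "wx": 0, "wy": 0.1, "wz": 0},
  {"dx": 0, "dy": 0.25, "dz": -1, "wx": 0, "wy": 0, "wz": 0},
  {"dx": 0, "dy": 0.25, "dz": -1, "wx": 0, "wy": 0, "wz": 0},
  {"dx": 0, "dy": 0.25, "dz": -1, "wx": 0, "wy": 0, "wz": 0},
  {"dx": 0, "dy": 0.25, "dz": -1, "wx": 0, "wy": 0, "wz": 0},
  {"dx": 0, "dy": 0.25, "dz": -1, "wx": 0, "wy": 0, "wz": 0},
])

```text
time_s: 6.8
tcp_pos: [0.5227, 0.1565, 0.3046]
eef_rot: [-140.2, 89.7, -126.6]
contact_force: [0.2, 0.9, 0.2]
gripper_width: 0.0877
```

Run:
```python
from h import *
m,p,d=snap('w4')
for q in "rests_seat nest_seat tape_mid plate_mid flange_mid collar_mid tube_mid".split():
    for x in r.spot_point('wrist',q): print(q,np.round(x['centre'],1),round(x['score'],2),np.round(plane(m,[x['centre']],.010),4))
```

```text
t 6.8 tcp [0.5227 0.1565 0.3046] jawyaw 103.52 down [-0.003 -0.004 -1.   ] w 0.0877
shift units (now axes) [0. 0. 0.]  (final axes) [0. 0. 0.]  turn units [-0.   -0.05  0.04]
rests_seat [245.2 239.9] 0.84 [[0.645  0.1721 0.01  ]]
nest_seat [365.2 114.1] 0.92 [[0.4378 0.2835 0.01  ]]
tape_mid [129.9 232.4] 0.88 [[0.6732 0.0092 0.01  ]]
plate_mid [147.8  56.4] 0.69 [[ 0.4327 -0.0026  0.01  ]]
plate_mid [367.5 116.3] 0.42 [[0.4398 0.2874 0.01  ]]
plate_mid [131.1 231.3] 0.2 [[0.6711 0.0107 0.01  ]]
flange_mid [161.6  69.8] 0.9 [[0.445  0.0175 0.01  ]]
flange_mid [264.8  52.7] 0.82 [[0.3959 0.1392 0.01  ]]
collar_mid [156.7  61.9] 0.8 [[0.4369 0.0097 0.01  ]]
tube_mid [145.3  56.7] 0.82 [[ 0.4337 -0.0057  0.01  ]]
tube_mid [84.7 71.6] 0.79 [[ 0.468  -0.0808  0.01  ]]
```

View pics/w4.png

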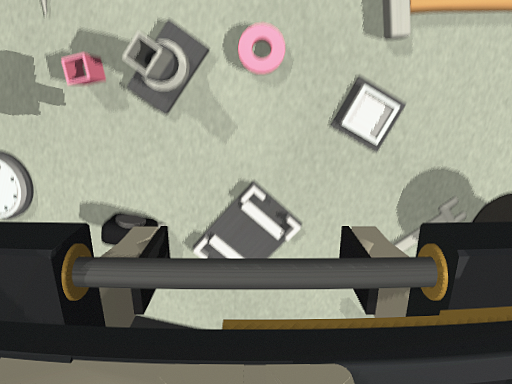

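Run:
```python
from h import *
m,p,d=load('w4')
W,ok=cloud(m,d)
def reg(c,rad): return W[(np.linalg.norm(W[:,:2]-c,axis=1)<rad)]
def rect(P):
    (c,s,a)=cv2.minAreaRect((P[:,:2]*1000).astype(np.float32)); return np.round(c,1),np.round(s,1),round(a,1)
b=W[(W[:,2]<.02)];print('bench z',np.percentile(b[:,2],[5,50,95]))
A=reg([.45,.03],.09)
h,e=np.histogram(A[:,2],np.arange(-.01,.13,.004));print([(round(x,3),int(n)) for x,n in zip(e,h)])
for nm,lo,hi in(('tubetop',.1,.112),('collartop',.054,.066),('fltop',.032,.04),('plate',.012,.02)):
    P=A[(A[:,2]>lo)&(A[:,2]<hi)]; 
    if len(P)>5: print(nm,len(P),np.median(P[:,2]),rect(P))
A=reg([.44,.29],.07)
h,e=np.histogram(A[:,2],np.arange(-.01,.03,.002));print([(round(x,3),int(n)) for x,n in zip(e,h)])
# pink & gray view of stack enlarged
q=cv2.resize(p[0:130,60:260],None,fx=4,fy=4,interpolation=cv2.INTER_CUBIC); cv2.imwrite('pics/w4s.png',q[:,:,::-1])
q=cv2.resize(p[60:160,310:430],None,fx=5,fy=5,interpolation=cv2.INTER_CUBIC); cv2.imwrite('pics/w4n.png',q[:,:,::-1])
```

```text
bench z [-0.0012683   0.00023661  0.01074344]
[(np.float64(-0.01), 0), (np.float64(-0.006), 65), (np.float64(-0.002), 10442), (np.float64(0.002), 242), (np.float64(0.006), 56), (np.float64(0.01), 58), (np.float64(0.014), 1984), (np.float64(0.018), 78), (np.float64(0.022), 36), (np.float64(0.026), 29), (np.float64(0.03), 53), (np.float64(0.034), 612), (np.float64(0.038), 44), (np.float64(0.042), 54), (np.float64(0.046), 53), (np.float64(0.05), 49), (np.float64(0.054), 51), (np.float64(0.058), 393), (np.float64(0.062), 64), (np.float64(0.066), 57), (np.float64(0.07), 63), (np.float64(0.074), 75), (np.float64(0.078), 74), (np.float64(0.082), 72), (np.float64(0.086), 76), (np.float64(0.09), 93), (np.float64(0.094), 77), (np.float64(0.098), 83), (np.float64(0.102), 373), (np.float64(0.106), 43), (np.float64(0.11), 0), (np.float64(0.114), 0), (np.float64(0.118), 0), (np.float64(0.122), 0)]
tubetop 461 0.10481486108176184 (array([437.4,  21.6]), array([31.2, 30.8]), 67.0)
collartop 508 0.05998758164433976 (array([442.2,  25.6]), array([36.5, 42.8]), 69.3)
fltop 669 0.036094740418182586 (array([459.5,   2. ]), array([ 56.6, 113.2]), 35.9)
plate 2072 0.016127968550691162 (array([441.5,  27. ]), array([ 88.3, 164. ]), 47.1)
[(np.float64(-0.01), 0), (np.float64(-0.008), 0), (np.float64(-0.006), 0), (np.float64(-0.004), 43), (np.float64(-0.002), 2380), (np.float64(0.0), 3093), (np.float64(0.002), 1088), (np.float64(0.004), 1057), (np.float64(0.006), 214), (np.float64(0.008), 54), (np.float64(0.01), 98), (np.float64(0.012), 494), (np.float64(0.014), 90), (np.float64(0.016), 0), (np.float64(0.018), 0), (np.float64(0.02), 0), (np.float64(0.022), 0), (np.float64(0.024), 0), (np.float64(0.026), 0)]
```

View pics/w4s.png

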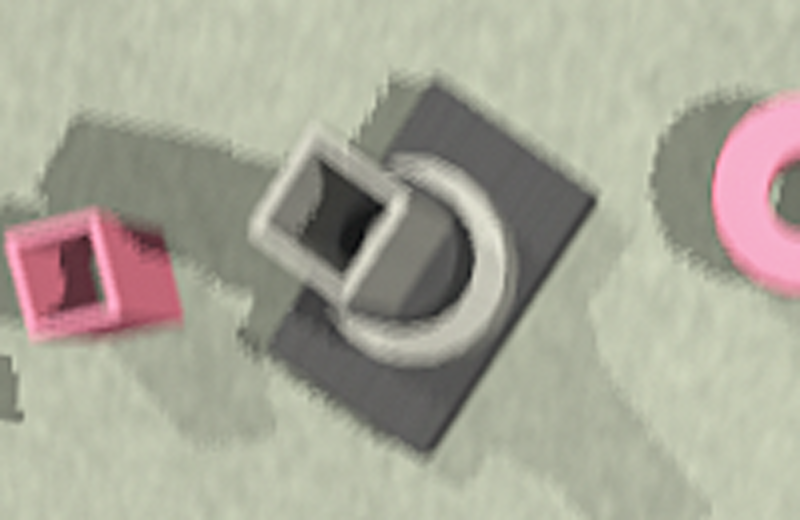

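View pics/w4n.png

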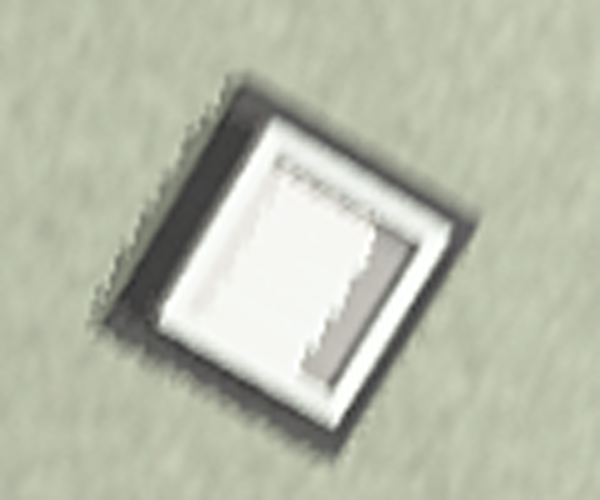

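```bash
cat > meas.py <<'E'
from h import *
def rect(P):
    (c,s,a)=cv2.minAreaRect((P[:,:2]*1000).astype(np.float32)); return np.round(c,1),np.round(s,1),round(a,1)
def circ(P):
    h=cv2.convexHull((P[:,:2]*1000).astype(np.float32))[:,0]
    A=np.c_[2*h,np.ones(len(h))]; s=np.linalg.lstsq(A,(h**2).sum(1),rcond=None)[0]
    return np.round(s[:2],1),round(float(np.sqrt(s[2]+s[:2]@s[:2])),1)
def sel(W,c,rad,lo,hi):
    return W[(np.linalg.norm(W[:,:2]-c,axis=1)<rad)&(W[:,2]>lo)&(W[:,2]<hi)]
E
python3 - <<'E'
from meas import *
for n in('w1','w2','w3','w4'):
    m,p,d=load(n);W,ok=cloud(m,d)
    def S(nm,c,rad,lo,hi,f):
        P=sel(W,c,rad,lo,hi)
        if len(P)>80: print(n,nm,len(P),round(float(np.median(P[:,2])),4),f(P))
    S('tube',[.437,.022],.03,.1,.11,rect)
    S('collar',[.44,.025],.03,.055,.064,circ)
    S('flange',[.44,.03],.032,.033,.039,circ)
    S('plate',[.44,.027],.062,.012,.019,rect)
    S('nest',[.44,.287],.045,.0105,.016,rect)
    S('nestfoot',[.44,.287],.055,.0018,.016,rect)
    S('pinb',[.47,-.30],.06,.0075,.0125,rect)
    S('pintip',[.47,-.30],.05,.035,.05,circ)
    S('tt',[.658,-.198],.05,.0165,.022,circ)
    S('ttf',[.658,-.198],.038,.012,.0165,circ)
    S('rests',[.646,.172],.09,.0028,.03,rect)
    S('restsbars',[.646,.172],.06,.0085,.012,rect)
    S('tape',[.667,.013],.06,.048,.06,rect)
    S('tin',[.562,-.33],.04,.045,.054,circ)
    S('pinktube',[.46,-.07],.05,.03,.05,rect)
E
```

```text
w1 flange 200 0.0361 (array([440.8,  28. ]), 29.8)
w1 plate 1065 0.0159 (array([446.6,  22.6]), array([61.8, 95.5]), 67.4)
w1 pinb 2614 0.0101 (array([ 461.2, -298. ]), array([66.2, 65.9]), 78.8)
w1 tt 354 0.0187 (array([ 655. , -196.5]), 44.4)
w1 ttf 590 0.014 (array([ 657.8, -197.9]), 37.6)
w1 tin 1368 0.0499 (array([ 556.5, -331.2]), 25.7)
w1 pinktube 538 0.0413 (array([468.5, -75.5]), array([31.3, 31.8]), 23.0)
w2 flange 256 0.036 (array([449.6,  27.6]), 21.9)
w2 plate 1070 0.0161 (array([470.4,  13.2]), array([60.7, 44.6]), 68.2)
w2 tt 849 0.0189 (array([ 655. , -195.9]), 44.6)
w2 ttf 2824 0.0142 (array([ 657.6, -197.8]), 37.5)
w2 rests 4909 0.0046 (array([637. , 159.1]), array([124.9, 135. ]), 62.6)
w2 restsbars 852 0.01 (array([649. , 166.9]), array([ 83.5, 100.3]), 60.7)
w2 tape 1283 0.0549 (array([663.9,  14. ]), array([35.2, 63.8]), 2.5)
w2 tin 637 0.0503 (array([ 562.3, -329.1]), 21.3)
w3 nest 143 0.0132 (array([468.8, 301. ]), array([14.8, 32.6]), 17.4)
w3 nestfoot 647 0.0038 (array([476.3, 297.2]), array([31.4, 88. ]), 16.9)
w3 tt 333 0.0189 (array([ 654. , -192.9]), 43.
[... 355 characters left out ...]
459 0.0599 (array([441.3,  24.2]), 20.4)
w4 flange 625 0.0361 (array([442.4,  26.8]), 27.3)
w4 plate 2042 0.0161 (array([443.6,  24.6]), array([ 60.4, 101.1]), 67.2)
w4 nest 673 0.013 (array([439.2, 289.4]), array([57.4, 57.1]), 75.1)
w4 nestfoot 3118 0.0048 (array([439.1, 285.4]), array([103.5, 105.1]), 61.1)
w4 tt 284 0.0185 (array([ 654.3, -187.1]), 38.4)
w4 ttf 613 0.0141 (array([ 658.3, -196. ]), 36.1)
w4 rests 4512 0.0045 (array([648.6, 184.4]), array([121., 134.]), 61.4)
w4 restsbars 723 0.0099 (array([641.3, 170.2]), array([73.2, 92.7]), 55.3)
w4 tape 496 0.0546 (array([662.4,   3.7]), array([31.6, 39. ]), 6.0)
w4 pinktube 569 0.0424 (array([467.9, -75. ]), array([30.7, 31.5]), 24.2)
```

Run:
```python
from meas import *
go([.4374,.0216,.20],67.1)
for n in('w2','w3'):
    m,p,d=load(n);W,ok=cloud(m,d)
    c=np.array([.645,.171]);ax=np.radians(-28)
    P=sel(W,c,.10,.0028,.03)
    # connected: keep pixels by top-down occupancy
    g=np.zeros((300,300),np.uint8);ij=((P[:,:2]-c)*1000+150).astype(int);g[ij[:,1],ij[:,0]]=1
    g=cv2.morphologyEx(g,cv2.MORPH_CLOSE,np.ones((3,3)))
    g=cv2.morphologyEx(g,cv2.MORPH_OPEN,np.ones((15,15)))
    nl,L,st,ce=cv2.connectedComponentsWithStats(g); k=1+np.argmax(st[1:,4])
    pts=np.argwhere(L==k)[:,::-1].astype(np.float32); q=cv2.minAreaRect(pts)
    print(n,np.array(q[0])-150+c*1000,q[1],q[2])
```

```text
t 7.2 tcp [0.5243 0.1577 0.3041] jawyaw 103.57 down [-0.004 -0.004 -1.   ] w 0.0877
shift units (now axes) [ 5.25 -5.58 -5.8 ]  (final axes) [ 5.21 -7.96 -1.35]  turn units [ 7.96 -0.04  0.06]
w2 [653.50001526 166.5       ] (95.2564926147461, 111.35618591308594) 63.43495178222656
w3 [642.19152832 172.08834839] (95.93109893798828, 133.73513793945312) 61.14434051513672
```

arm_command([
  {"dx": 0.5, "dy": -0.8, "dz": -0.5, "wx": 1, "wy": 0, "wz": 0},
  {"dx": 0.5, "dy": -0.8, "dz": -0.5, "wx": 1, "wy": 0, "wz": 0},
  {"dx": 0.5, "dy": -0.8, "dz": -0.5, "wx": 1, "wy": 0, "wz": 0},
  {"dx": 0.5, "dy": -0.8, "dz": -0.5, "wx": 1, "wy": 0, "wz": 0},
  {"dx": 0.5, "dy": -0.8, "dz": -0.5, "wx": 1, "wy": 0, "wz": 0},
  {"dx": 0.5, "dy": -0.8, "dz": -0.5, "wx": 1, "wy": 0, "wz": 0},
  {"dx": 0.5, "dy": -0.8, "dz": -0.5, "wx": 1, "wy": 0, "wz": 0},
  {"dx": 0.5, "dy": -0.8, "dz": -0.5, "wx": 1, "wy": 0, "wz": 0},
  {"dx": 0, "dy": 0, "dz": 0, "wx": 0, "wy": 0, "wz": 0},
], fingers=-1, force=25)

```text
time_s: 7.95
tcp_pos: [0.4398, 0.0304, 0.2173]
eef_rot: [-113.9, 89.2, -139.1]
contact_force: [-0.6, -0.4, -0.7]
gripper_width: 0.0872
```

Run:
```python
from meas import *
m,p,d=snap('w5');W,ok=cloud(m,d)
for nm,c,rad,lo,hi,f in(('tube',[.437,.022],.03,.1,.11,rect),('collar',[.44,.025],.03,.055,.064,circ),('flange',[.44,.025],.032,.033,.039,circ)):
    P=sel(W,c,rad,lo,hi)
    if len(P)>50: print(nm,len(P),np.median(P[:,2]),f(P))
go([.4374,.0216,.20],67.1)
```

```text
t 7.95 tcp [0.4398 0.0304 0.2173] jawyaw 64.86 down [-0.01  -0.009 -1.   ] w 0.0872
shift units (now axes) [0. 0. 0.]  (final axes) [0. 0. 0.]  turn units [-0.   -0.07  0.15]
tube 605 0.10486562139084848 (array([437.5,  21.7]), array([30.1, 30.4]), 66.7)
collar 462 0.05985684512274353 (array([440.1,  24.6]), 20.3)
flange 743 0.03584415308578427 (array([442.1,  24.7]), 28.5)
t 8.0 tcp [0.4415 0.0313 0.2183] jawyaw 65.11 down [-0.008 -0.009 -1.   ] w 0.0878
shift units (now axes) [ 0.92 -0.51  0.02]  (final axes) [ 0.92 -0.53 -0.  ]  turn units [-0.43 -0.05  0.14]
```

View pics/w5.png

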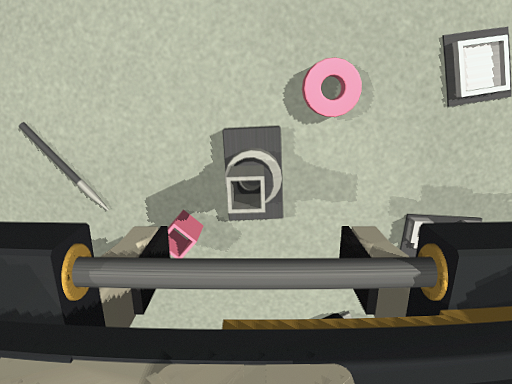

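arm_command([
  {"dx": 0.4, "dy": -0.5, "dz": 0, "wx": -0.4, "wy": -0.05, "wz": 0.12},
  {"dx": 0.4, "dy": 0, "dz": 0, "wx": 0, "wy": 0, "wz": 0},
  {"dx": 0, "dy": 0, "dz": 0, "wx": 0, "wy": 0, "wz": 0},
])

```text
time_s: 8.25
tcp_pos: [0.4401, 0.0225, 0.2028]
eef_rot: [-20.3, 89.9, -43.2]
contact_force: [0.6, 0.7, 0.0]
gripper_width: 0.0877
```

Run:
```python
from meas import *
go([.4374,.0216,.085],67.0)
```

```text
t 8.25 tcp [0.4401 0.0225 0.2028] jawyaw 67.17 down [ 0.002 -0.001 -1.   ] w 0.0877
shift units (now axes) [ 5.89 -0.09 -0.12]  (final axes) [ 5.89 -0.1  -0.11]  turn units [0.04 0.02 0.01]
```

arm_command([
  {"dx": 0.9, "dy": -0.05, "dz": -0.05, "wx": 0, "wy": 0, "wz": 0},
  {"dx": 0.9, "dy": -0.05, "dz": -0.05, "wx": 0, "wy": 0, "wz": 0},
  {"dx": 0.9, "dy": 0, "dz": 0, "wx": 0, "wy": 0, "wz": 0},
  {"dx": 0.9, "dy": 0, "dz": 0, "wx": 0, "wy": 0, "wz": 0},
  {"dx": 0.9, "dy": 0, "dz": 0, "wx": 0, "wy": 0, "wz": 0},
  {"dx": 0.9, "dy": 0, "dz": 0, "wx": 0, "wy": 0, "wz": 0},
  {"dx": 0.3, "dy": 0, "dz": 0, "wx": 0, "wy": 0, "wz": 0},
  {"dx": 0, "dy": 0, "dz": 0, "wx": 0, "wy": 0, "wz": 0},
])

```text
time_s: 8.92
tcp_pos: [0.448, 0.0264, 0.0877]
eef_rot: [9.7, 89.5, -12.9]
contact_force: [0.4, 0.4, -0.5]
gripper_width: 0.0879
```

Run:
```python
from meas import *
go([.4374,.0216,.085],67.0)
```

```text
t 8.92 tcp [0.448  0.0264 0.0877] jawyaw 67.43 down [ 0.008 -0.002 -1.   ] w 0.0879
shift units (now axes) [ 0.13 -0.43 -0.4 ]  (final axes) [ 0.13 -0.43 -0.39]  turn units [ 0.09  0.1  -0.02]
```

arm_command([
  {"dx": 0.05, "dy": -0.4, "dz": -0.4, "wx": 0, "wy": 0.1, "wz": 0},
  {"dx": 0, "dy": 0, "dz": 0, "wx": 0, "wy": 0, "wz": 0},
])

```text
time_s: 9.08
tcp_pos: [0.438, 0.0226, 0.087]
eef_rot: [168.2, 89.9, 145.7]
contact_force: [-1.4, -0.4, -0.0]
gripper_width: 0.0874
```

Run:
```python
from meas import *
go([.4374,.0216,.085],67.0)
```

```text
t 9.08 tcp [0.438  0.0226 0.087 ] jawyaw 67.49 down [-0.001  0.001 -1.   ] w 0.0874
shift units (now axes) [ 0.1  -0.06 -0.01]  (final axes) [ 0.1  -0.06 -0.01]  turn units [ 0.11 -0.01 -0.  ]
```

Aligned; I'll close on the tube.

arm_command([
  {"dx": 0.1, "dy": -0.05, "dz": 0, "wx": 0.1, "wy": 0, "wz": 0},
  {"dx": 0, "dy": 0, "dz": 0, "wx": 0, "wy": 0, "wz": 0},
  {"dx": 0, "dy": 0, "dz": 0, "wx": 0, "wy": 0, "wz": 0},
  {"dx": 0, "dy": 0, "dz": 0, "wx": 0, "wy": 0, "wz": 0},
  {"dx": 0, "dy": 0, "dz": 0, "wx": 0, "wy": 0, "wz": 0},
  {"dx": 0, "dy": 0, "dz": 0, "wx": 0, "wy": 0, "wz": 0},
  {"dx": 0, "dy": 0, "dz": 0, "wx": 0, "wy": 0, "wz": 0},
  {"dx": 0, "dy": 0, "dz": 0, "wx": 0, "wy": 0, "wz": 0},
  {"dx": 0, "dy": 0, "dz": 0, "wx": 0, "wy": 0, "wz": 0},
  {"dx": 0, "dy": 0, "dz": 0, "wx": 0, "wy": 0, "wz": 0},
], fingers=1, force=25)

```text
time_s: 9.92
tcp_pos: [0.4402, 0.0226, 0.0891]
eef_rot: [53.3, 89.6, 30.3]
contact_force: [-0.0, -0.5, 1.8]
gripper_width: 0.0297
```

Run:
```python
from meas import *
go([.4392,.2894,.15],75.1)
```

```text
t 9.92 tcp [0.4402 0.0226 0.0891] jawyaw 67.02 down [ 0.007  0.004 -1.   ] w 0.0297
shift units (now axes) [-3.   12.28 -5.24]  (final axes) [-3.05 12.88 -3.48]  turn units [-1.76  0.06 -0.07]
```

arm_command([
  {"dx": -0.8, "dy": 0, "dz": 0, "wx": 0, "wy": 0, "wz": 0},
  {"dx": -1, "dy": 0, "dz": 0, "wx": 0, "wy": 0, "wz": 0},
  {"dx": -1, "dy": 0, "dz": 0, "wx": 0, "wy": 0, "wz": 0},
  {"dx": -0.4, "dy": 1, "dz": -0.3, "wx": -0.4, "wy": 0, "wz": 0},
  {"dx": 0, "dy": 1, "dz": -0.3, "wx": -0.4, "wy": 0, "wz": 0},
  {"dx": 0, "dy": 1, "dz": -0.3, "wx": -0.4, "wy": 0, "wz": 0},
  {"dx": 0, "dy": 1, "dz": -0.3, "wx": -0.4, "wy": 0, "wz": 0},
  {"dx": 0, "dy": 1, "dz": -0.3, "wx": -0.2, "wy": 0, "wz": 0},
  {"dx": 0, "dy": 1, "dz": -0.3, "wx": 0, "wy": 0, "wz": 0},
  {"dx": 0, "dy": 1, "dz": -0.3, "wx": 0, "wy": 0, "wz": 0},
  {"dx": 0, "dy": 1, "dz": -0.3, "wx": 0, "wy": 0, "wz": 0},
  {"dx": 0, "dy": 1, "dz": -0.3, "wx": 0, "wy": 0, "wz": 0},
  {"dx": 0, "dy": 1, "dz": -0.3, "wx": 0, "wy": 0, "wz": 0},
  {"dx": 0, "dy": 0, "dz": 0, "wx": 0, "wy": 0, "wz": 0},
  {"dx": 0, "dy": 0, "dz": 0, "wx": 0, "wy": 0, "wz": 0},
])

```text
time_s: 11.17
tcp_pos: [0.4362, 0.2391, 0.1531]
eef_rot: [150.6, 89.9, 136.1]
contact_force: [-0.1, -0.4, -1.4]
gripper_width: 0.0298
```

Run:
```python
from meas import *
m,p,d=snap('w6')
P=sel(cloud(m,d)[0],[.439,.289],.045,.0105,.016); print(len(P),rect(P))
go([.4392,.2894,.15],75.1)
```

```text
t 11.17 tcp [0.4362 0.2391 0.1531] jawyaw 75.46 down [-0.002  0.001 -1.   ] w 0.0298
shift units (now axes) [0. 0. 0.]  (final axes) [0. 0. 0.]  turn units [ 0.   -0.02 -0.01]
1395 (array([439. , 289.9]), array([55.9, 56.4]), 75.3)
t 11.22 tcp [0.4364 0.239  0.1531] jawyaw 75.44 down [-0.001  0.002 -1.   ] w 0.0296
shift units (now axes) [ 0.16  2.47 -0.5 ]  (final axes) [ 0.16  2.47 -0.51]  turn units [ 0.07 -0.02 -0.02]
```

View pics/w6.png

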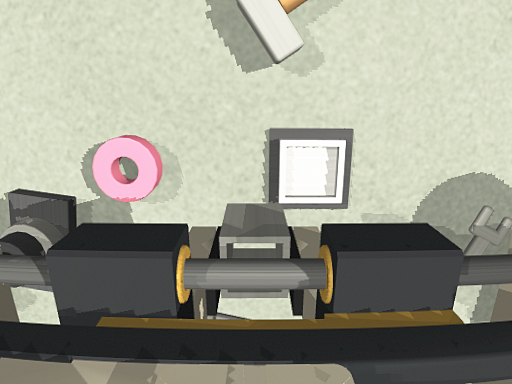

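arm_command([
  {"dx": 0.1, "dy": 0.9, "dz": -0.2, "wx": 0, "wy": 0, "wz": 0},
  {"dx": 0, "dy": 0.9, "dz": -0.2, "wx": 0, "wy": 0, "wz": 0},
  {"dx": 0, "dy": 0.6, "dz": -0.1, "wx": 0, "wy": 0, "wz": 0},
  {"dx": 0, "dy": 0, "dz": 0, "wx": 0, "wy": 0, "wz": 0},
])

```text
time_s: 11.55
tcp_pos: [0.4389, 0.2888, 0.1509]
eef_rot: [166.0, 89.9, 151.3]
contact_force: [0.1, 0.5, -0.6]
gripper_width: 0.0299
```

Run:
```python
from meas import *
go([.439,.2898,.033],75.3)
```

```text
t 11.55 tcp [0.4389 0.2888 0.1509] jawyaw 75.27 down [-0.002  0.001 -1.   ] w 0.0299
shift units (now axes) [5.89 0.05 0.  ]  (final axes) [ 5.89  0.05 -0.01]  turn units [-0.01 -0.03 -0.01]
```

arm_command([
  {"dx": 0.7, "dy": 0, "dz": 0, "wx": 0, "wy": 0, "wz": 0},
  {"dx": 0.7, "dy": 0, "dz": 0, "wx": 0, "wy": 0, "wz": 0},
  {"dx": 0.7, "dy": 0, "dz": 0, "wx": 0, "wy": 0, "wz": 0},
  {"dx": 0.7, "dy": 0, "dz": 0, "wx": 0, "wy": 0, "wz": 0},
  {"dx": 0.7, "dy": 0, "dz": 0, "wx": 0, "wy": 0, "wz": 0},
  {"dx": 0.7, "dy": 0, "dz": 0, "wx": 0, "wy": 0, "wz": 0},
  {"dx": 0.3, "dy": 0, "dz": 0, "wx": 0, "wy": 0, "wz": 0},
  {"dx": 0, "dy": 0, "dz": 0, "wx": 0, "wy": 0, "wz": 0},
])

```text
time_s: 12.22
tcp_pos: [0.4403, 0.2912, 0.0583]
eef_rot: [115.2, 89.9, 100.6]
contact_force: [0.0, -0.8, -1.6]
gripper_width: 0.0297
```

Run:
```python
from meas import *
go([.439,.2898,.032],75.3)
```

```text
t 12.22 tcp [0.4403 0.2912 0.0583] jawyaw 75.34 down [-0.     0.002 -1.   ] w 0.0297
shift units (now axes) [ 1.31 -0.09 -0.04]  (final axes) [ 1.31 -0.08 -0.04]  turn units [ 0.01 -0.01 -0.03]
```

arm_command([
  {"dx": 0.4, "dy": -0.1, "dz": 0, "wx": 0, "wy": 0, "wz": 0},
  {"dx": 0.4, "dy": 0, "dz": 0, "wx": 0, "wy": 0, "wz": 0},
  {"dx": 0.25, "dy": 0, "dz": 0, "wx": 0, "wy": 0, "wz": 0},
  {"dx": 0.15, "dy": 0, "dz": 0, "wx": 0, "wy": 0, "wz": 0},
  {"dx": 0, "dy": 0, "dz": 0, "wx": 0, "wy": 0, "wz": 0},
])

```text
time_s: 12.63
tcp_pos: [0.4409, 0.2902, 0.0341]
eef_rot: [84.2, 89.7, 69.6]
contact_force: [0.0, -0.8, -1.4]
gripper_width: 0.0298
```

Run:
```python
from meas import *
go([.439,.2898,.032],75.3); print(r.get_state()['contact_force'])
```

```text
t 12.63 tcp [0.4409 0.2902 0.0341] jawyaw 75.36 down [ 0.002  0.004 -1.   ] w 0.0298
shift units (now axes) [ 0.11 -0.04 -0.09]  (final axes) [ 0.11 -0.04 -0.09]  turn units [ 0.01  0.01 -0.06]
[ 0.01133394 -0.78413616 -1.44718478]
```

arm_command([
  {"dx": 0.1, "dy": 0, "dz": -0.05, "wx": 0, "wy": 0, "wz": 0},
  {"dx": 0.1, "dy": 0, "dz": 0, "wx": 0, "wy": 0, "wz": 0},
  {"dx": 0, "dy": 0, "dz": 0, "wx": 0, "wy": 0, "wz": 0},
])

```text
time_s: 12.88
tcp_pos: [0.4412, 0.2904, 0.0349]
eef_rot: [57.0, 89.7, 42.5]
contact_force: [-1.2, 0.4, -0.8]
gripper_width: 0.03
```

Run:
```python
from meas import *
go([.439,.2898,.032],75.3); print(r.get_state()['contact_force'])
```

```text
t 12.88 tcp [0.4412 0.2904 0.0349] jawyaw 75.5 down [ 0.004  0.004 -1.   ] w 0.03
shift units (now axes) [ 0.14 -0.06 -0.1 ]  (final axes) [ 0.14 -0.06 -0.1 ]  turn units [ 0.04  0.04 -0.06]
[-1.21666758  0.41907214 -0.77898733]
```

arm_command([
  {"dx": 0.25, "dy": 0, "dz": -0.05, "wx": 0, "wy": 0, "wz": 0},
  {"dx": 0.1, "dy": 0, "dz": 0, "wx": 0, "wy": 0, "wz": 0},
])

```text
time_s: 13.05
tcp_pos: [0.4417, 0.2911, 0.032]
eef_rot: [47.8, 89.5, 33.4]
contact_force: [-10.8, -3.0, 21.3]
gripper_width: 0.0298
```

Run:
```python
from meas import *
go([.439,.2898,.032],75.3); print(r.get_state()['contact_force'])
p,d=r.capture('side'); cv2.imwrite('pics/s1.png',cv2.resize(p[270:384,200:360],None,fx=4,fy=4)[:,:,::-1])
```

```text
t 13.05 tcp [0.4417 0.2911 0.032 ] jawyaw 75.63 down [ 0.008  0.005 -1.   ] w 0.0298
shift units (now axes) [-0.   -0.1  -0.11]  (final axes) [-0.   -0.1  -0.11]  turn units [ 0.07  0.08 -0.09]
[-10.79069086  -3.01894681  21.3482921 ]
```

View pics/s1.png

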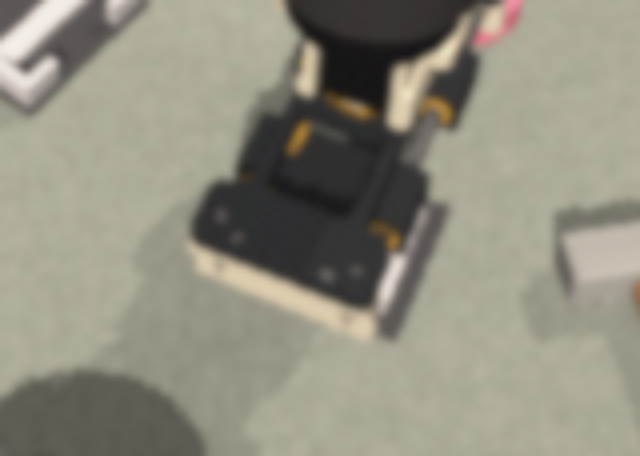

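Contact force of 21 N upward means the tube is on the floor. I'll release and rise.

arm_command([
  {"dx": -0.05, "dy": 0, "dz": 0, "wx": 0, "wy": 0, "wz": 0},
  {"dx": 0, "dy": 0, "dz": 0, "wx": 0, "wy": 0, "wz": 0},
  {"dx": 0, "dy": 0, "dz": 0, "wx": 0, "wy": 0, "wz": 0},
  {"dx": 0, "dy": 0, "dz": 0, "wx": 0, "wy": 0, "wz": 0},
  {"dx": 0, "dy": 0, "dz": 0, "wx": 0, "wy": 0, "wz": 0},
  {"dx": 0, "dy": 0, "dz": 0, "wx": 0, "wy": 0, "wz": 0},
  {"dx": -0.5, "dy": 0, "dz": 0, "wx": 0, "wy": 0, "wz": 0},
  {"dx": -1, "dy": 0, "dz": 0, "wx": 0, "wy": 0, "wz": 0},
  {"dx": -1, "dy": 0, "dz": 0, "wx": 0, "wy": 0, "wz": 0},
  {"dx": -1, "dy": 0, "dz": 0, "wx": 0, "wy": 0, "wz": 0},
  {"dx": -1, "dy": -0.4, "dz": 0.5, "wx": 0, "wy": 0, "wz": 0},
  {"dx": -1, "dy": -1, "dz": 0.6, "wx": 0, "wy": 0, "wz": 0},
  {"dx": -0.5, "dy": -1, "dz": 0.6, "wx": 0, "wy": 0, "wz": 0},
  {"dx": 0, "dy": -1, "dz": 0.5, "wx": 0, "wy": 0, "wz": 0},
  {"dx": 0, "dy": -1, "dz": 0.5, "wx": 0, "wy": 0, "wz": 0},
], fingers=-1)

```text
time_s: 14.35
tcp_pos: [0.4727, 0.1923, 0.1638]
eef_rot: [41.3, 89.3, 27.4]
contact_force: [-0.7, -0.0, -0.3]
gripper_width: 0.0876
```

Run:
```python
from meas import *
m,p,d=snap('w7');W,ok=cloud(m,d)
P=sel(W,[.439,.289],.045,.03,.06); print('tube',len(P)); P=P[P[:,2]>.046]; print(len(P),np.median(P[:,2]),rect(P))
P=sel(W,[.439,.289],.045,.0105,.016); print(len(P),rect(P))
for nm,c,rad,lo,hi,f in(('collar',[.44,.025],.03,.055,.064,circ),('flange',[.44,.025],.034,.033,.039,circ)):
    P=sel(W,c,rad,lo,hi)
    if len(P)>50: print(nm,len(P),np.median(P[:,2]),f(P))
```

```text
t 14.35 tcp [0.4727 0.1923 0.1638] jawyaw 76.02 down [ 0.012  0.006 -1.   ] w 0.0876
shift units (now axes) [0. 0. 0.]  (final axes) [0. 0. 0.]  turn units [-0.    0.12 -0.11]
tube 1165
691 0.049870690231346756 (array([439.6, 291.5]), array([30.8, 29.9]), 76.0)
1315 (array([439.4, 289.6]), array([57.2, 56.8]), 75.0)
collar 1394 0.05977466583148841 (array([440.4,  23. ]), 21.8)
flange 1126 0.036012445232623924 (array([440.3,  28.3]), 26.6)
```

View pics/w7.png

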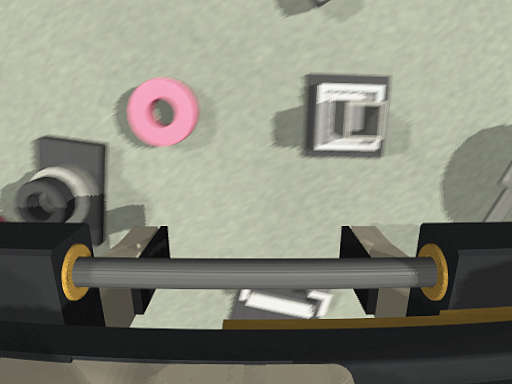

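The tube is seated: its top is at z 0.0499 and it's about 2 mm off centre, released. The collar is next.

Run:
```python
from meas import *
go([.4403,.0235,.12],76)
```

```text
t 14.4 tcp [0.4727 0.1894 0.1639] jawyaw 75.97 down [ 0.011  0.005 -1.   ] w 0.0875
shift units (now axes) [ 2.13 -8.46  0.42]  (final axes) [ 2.19 -8.44  0.44]  turn units [-0.01  0.12 -0.1 ]
```

arm_command([
  {"dx": 0, "dy": -0.95, "dz": 0.05, "wx": 0, "wy": 0.12, "wz": -0.1},
  {"dx": 0.2, "dy": -0.95, "dz": 0.05, "wx": 0, "wy": 0, "wz": 0},
  {"dx": 0.2, "dy": -0.95, "dz": 0.05, "wx": 0, "wy": 0, "wz": 0},
  {"dx": 0.2, "dy": -0.95, "dz": 0.05, "wx": 0, "wy": 0, "wz": 0},
  {"dx": 0.2, "dy": -0.95, "dz": 0.05, "wx": 0, "wy": 0, "wz": 0},
  {"dx": 0.2, "dy": -0.95, "dz": 0.05, "wx": 0, "wy": 0, "wz": 0},
  {"dx": 0.4, "dy": -0.95, "dz": 0.05, "wx": 0, "wy": 0, "wz": 0},
  {"dx": 0.4, "dy": -0.95, "dz": 0.05, "wx": 0, "wy": 0, "wz": 0},
  {"dx": 0.4, "dy": -0.5, "dz": 0, "wx": 0, "wy": 0, "wz": 0},
  {"dx": 0, "dy": 0, "dz": 0, "wx": 0, "wy": 0, "wz": 0},
])

```text
time_s: 15.23
tcp_pos: [0.4401, 0.022, 0.1248]
eef_rot: [47.0, 89.6, 32.8]
contact_force: [-0.1, 0.1, -0.0]
gripper_width: 0.0876
```

Run:
```python
from meas import *
go([.4403,.0235,.05],76)
```

```text
t 15.23 tcp [0.4401 0.022  0.1248] jawyaw 75.85 down [ 0.006  0.004 -1.   ] w 0.0876
shift units (now axes) [ 3.74  0.06 -0.03]  (final axes) [ 3.74  0.08 -0.01]  turn units [-0.03  0.06 -0.06]
```

arm_command([
  {"dx": 0.6, "dy": 0.05, "dz": 0, "wx": 0, "wy": 0.06, "wz": -0.06},
  {"dx": 0.6, "dy": 0, "dz": 0, "wx": 0, "wy": 0, "wz": 0},
  {"dx": 0.6, "dy": 0, "dz": 0, "wx": 0, "wy": 0, "wz": 0},
  {"dx": 0.6, "dy": 0, "dz": 0, "wx": 0, "wy": 0, "wz": 0},
  {"dx": 0.6, "dy": 0, "dz": 0, "wx": 0, "wy": 0, "wz": 0},
  {"dx": 0.3, "dy": 0, "dz": 0, "wx": 0, "wy": 0, "wz": 0},
  {"dx": 0, "dy": 0, "dz": 0, "wx": 0, "wy": 0, "wz": 0},
])

```text
time_s: 15.82
tcp_pos: [0.4445, 0.0262, 0.06]
eef_rot: [34.0, 89.6, 19.8]
contact_force: [0.5, 0.0, 0.2]
gripper_width: 0.0879
```

Run:
```python
from meas import *
go([.4403,.0235,.05],76)
```

```text
t 15.82 tcp [0.4445 0.0262 0.06  ] jawyaw 75.81 down [ 0.006  0.002 -1.   ] w 0.0879
shift units (now axes) [ 0.5  -0.18 -0.17]  (final axes) [ 0.5  -0.18 -0.17]  turn units [-0.04  0.07 -0.05]
```

arm_command([
  {"dx": 0.3, "dy": -0.18, "dz": -0.18, "wx": 0, "wy": 0.06, "wz": -0.05},
  {"dx": 0.2, "dy": 0, "dz": 0, "wx": 0, "wy": 0, "wz": 0},
  {"dx": 0, "dy": 0, "dz": 0, "wx": 0, "wy": 0, "wz": 0},
])

```text
time_s: 16.07
tcp_pos: [0.441, 0.0245, 0.0504]
eef_rot: [-0.2, 89.9, -14.4]
contact_force: [0.1, -0.9, 0.2]
gripper_width: 0.0878
```

Run:
```python
from meas import *
go([.4403,.0235,.05],76)
```

```text
t 16.07 tcp [0.441  0.0245 0.0504] jawyaw 75.87 down [ 0.001 -0.    -1.   ] w 0.0878
shift units (now axes) [ 0.02 -0.06 -0.02]  (final axes) [ 0.02 -0.06 -0.02]  turn units [-0.03  0.02  0.  ]
```

arm_command([
  {"dx": 0, "dy": 0, "dz": 0, "wx": 0, "wy": 0, "wz": 0},
  {"dx": 0, "dy": 0, "dz": 0, "wx": 0, "wy": 0, "wz": 0},
  {"dx": 0, "dy": 0, "dz": 0, "wx": 0, "wy": 0, "wz": 0},
  {"dx": 0, "dy": 0, "dz": 0, "wx": 0, "wy": 0, "wz": 0},
  {"dx": 0, "dy": 0, "dz": 0, "wx": 0, "wy": 0, "wz": 0},
  {"dx": 0, "dy": 0, "dz": 0, "wx": 0, "wy": 0, "wz": 0},
  {"dx": 0, "dy": 0, "dz": 0, "wx": 0, "wy": 0, "wz": 0},
  {"dx": 0, "dy": 0, "dz": 0, "wx": 0, "wy": 0, "wz": 0},
], fingers=1, force=35)

```text
time_s: 16.73
tcp_pos: [0.4419, 0.0249, 0.052]
eef_rot: [26.0, 89.8, 11.8]
contact_force: [-0.3, -0.2, -2.0]
gripper_width: 0.0428
```

Run:
```python
from meas import *
go([.4612,-.298,.12],78.8)
```

```text
t 16.73 tcp [0.4419 0.0249 0.052 ] jawyaw 75.87 down [ 0.004  0.001 -1.   ] w 0.0428
shift units (now axes) [ -3.41 -15.41   4.89]  (final axes) [ -3.4  -15.65   4.08]  turn units [-0.64  0.05 -0.02]
```

arm_command([
  {"dx": -0.9, "dy": 0, "dz": 0, "wx": 0, "wy": 0, "wz": 0},
  {"dx": -1, "dy": 0, "dz": 0, "wx": 0, "wy": 0, "wz": 0},
  {"dx": -1, "dy": -0.3, "dz": 0.1, "wx": 0, "wy": 0, "wz": 0},
  {"dx": -0.6, "dy": -0.9, "dz": 0.45, "wx": -0.3, "wy": 0, "wz": 0},
  {"dx": 0, "dy": -1, "dz": 0.45, "wx": -0.3, "wy": 0, "wz": 0},
  {"dx": 0, "dy": -1, "dz": 0.45, "wx": 0, "wy": 0, "wz": 0},
  {"dx": 0, "dy": -1, "dz": 0.45, "wx": 0, "wy": 0, "wz": 0},
  {"dx": 0, "dy": -1, "dz": 0.45, "wx": 0, "wy": 0, "wz": 0},
  {"dx": 0, "dy": -1, "dz": 0.45, "wx": 0, "wy": 0, "wz": 0},
  {"dx": 0, "dy": -1, "dz": 0.45, "wx": 0, "wy": 0, "wz": 0},
  {"dx": 0, "dy": -1, "dz": 0.45, "wx": 0, "wy": 0, "wz": 0},
  {"dx": 0, "dy": -1, "dz": 0.45, "wx": 0, "wy": 0, "wz": 0},
  {"dx": 0, "dy": -1, "dz": 0.45, "wx": 0, "wy": 0, "wz": 0},
  {"dx": 0, "dy": -1, "dz": 0.45, "wx": 0, "wy": 0, "wz": 0},
  {"dx": 0, "dy": -1, "dz": 0.45, "wx": 0, "wy": 0, "wz": 0},
  {"dx": 0, "dy": -1, "dz": 0.45, "wx": 0, "wy": 0, "wz": 0},
  {"dx": 0, "dy": -1, "dz": 0.45, "wx": 0, "wy": 0, "wz": 0},
  {"dx": 0, "dy": -1, "dz": 0.45, "wx": 0, "wy": 0, "wz": 0},
  {"dx": 0, "dy": -0.4, "dz": 0, "wx": 0, "wy": 0, "wz": 0},
  {"dx": 0, "dy": 0, "dz": 0, "wx": 0, "wy": 0, "wz": 0},
])

```text
time_s: 18.4
tcp_pos: [0.5097, -0.324, 0.1182]
eef_rot: [165.2, 89.5, 153.9]
contact_force: [0.1, 0.1, -2.4]
gripper_width: 0.0425
```

Run:
```python
from meas import *
m,p,d=snap('w8');W,ok=cloud(m,d)
P=sel(W,[.461,-.298],.05,.0075,.0125); print('block',len(P),rect(P))
P=sel(W,[.461,-.298],.03,.025,.05); print('pin',len(P),P.mean(0) if len(P) else '', P[:,2].max() if len(P) else '')
P=sel(W,[.558,-.331],.04,.045,.054); print('tin',len(P),circ(P) if len(P)>20 else '')
go([.4612,-.298,.12],78.8)
```

```text
t 18.4 tcp [ 0.5097 -0.324   0.1182] jawyaw 78.76 down [-0.008  0.004 -1.   ] w 0.0425
shift units (now axes) [0. 0. 0.]  (final axes) [0. 0. 0.]  turn units [ 0.   -0.11 -0.03]
block 7473 (array([ 461.7, -298.4]), array([66.1, 65.5]), 78.8)
pin 103 [ 0.46102934 -0.29880048  0.03703322] 0.04124425917839082
tin 737 (array([ 556.9, -331.6]), 25.7)
t 18.45 tcp [ 0.5098 -0.3234  0.1182] jawyaw 78.77 down [-0.008  0.004 -1.   ] w 0.0421
shift units (now axes) [-0.07  0.77 -2.63]  (final axes) [-0.09  0.77 -2.63]  turn units [-0.01 -0.11 -0.03]
```

View pics/w8.png

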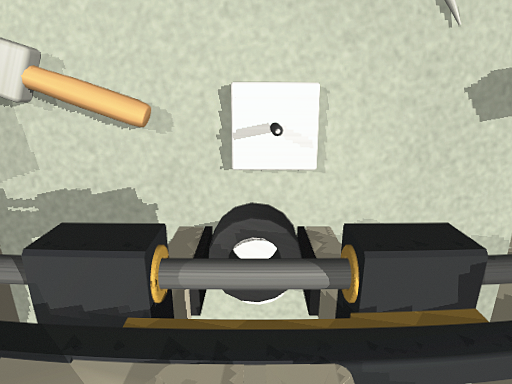

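arm_command([
  {"dx": 0, "dy": 0.25, "dz": -0.85, "wx": 0, "wy": -0.1, "wz": 0},
  {"dx": 0, "dy": 0.25, "dz": -0.85, "wx": 0, "wy": 0, "wz": 0},
  {"dx": 0, "dy": 0.2, "dz": -0.85, "wx": 0, "wy": 0, "wz": 0},
  {"dx": 0, "dy": 0, "dz": 0, "wx": 0, "wy": 0, "wz": 0},
])

```text
time_s: 18.78
tcp_pos: [0.4592, -0.2964, 0.1161]
eef_rot: [140.8, 89.7, 129.6]
contact_force: [-1.3, -0.3, -2.6]
gripper_width: 0.0426
```

Run:
```python
from meas import *
go([.4615,-.2985,.025],78.8)
```

```text
t 18.78 tcp [ 0.4592 -0.2964  0.1161] jawyaw 78.72 down [-0.004  0.005 -1.   ] w 0.0426
shift units (now axes) [ 4.55 -0.1   0.15]  (final axes) [ 4.55 -0.08  0.13]  turn units [-0.02 -0.06 -0.05]
```

arm_command([
  {"dx": 0.6, "dy": -0.08, "dz": 0.13, "wx": 0, "wy": -0.05, "wz": -0.05},
  {"dx": 0.6, "dy": 0, "dz": 0, "wx": 0, "wy": 0, "wz": 0},
  {"dx": 0.6, "dy": 0, "dz": 0, "wx": 0, "wy": 0, "wz": 0},
  {"dx": 0.6, "dy": 0, "dz": 0, "wx": 0, "wy": 0, "wz": 0},
  {"dx": 0.2, "dy": 0, "dz": 0, "wx": 0, "wy": 0, "wz": 0},
  {"dx": 0, "dy": 0, "dz": 0, "wx": 0, "wy": 0, "wz": 0},
])

```text
time_s: 19.28
tcp_pos: [0.4615, -0.2934, 0.0646]
eef_rot: [4.9, 89.8, -6.1]
contact_force: [-0.0, 0.1, -2.4]
gripper_width: 0.0426
```

Run:
```python
from meas import *
go([.4615,-.2985,.025],78.8)
```

```text
t 19.28 tcp [ 0.4615 -0.2934  0.0646] jawyaw 79.0 down [ 0.003 -0.    -1.   ] w 0.0426
shift units (now axes) [ 1.98 -0.25  0.04]  (final axes) [ 1.98 -0.25  0.05]  turn units [ 0.04  0.04 -0.  ]
```

arm_command([
  {"dx": 0, "dy": -0.25, "dz": 0.05, "wx": 0, "wy": 0, "wz": 0},
  {"dx": 0.4, "dy": 0, "dz": 0, "wx": 0, "wy": 0, "wz": 0},
  {"dx": 0.4, "dy": 0, "dz": 0, "wx": 0, "wy": 0, "wz": 0},
  {"dx": 0.4, "dy": 0, "dz": 0, "wx": 0, "wy": 0, "wz": 0},
  {"dx": 0.2, "dy": 0, "dz": 0, "wx": 0, "wy": 0, "wz": 0},
  {"dx": 0, "dy": 0, "dz": 0, "wx": 0, "wy": 0, "wz": 0},
])

```text
time_s: 19.78
tcp_pos: [0.4632, -0.2987, 0.0359]
eef_rot: [-0.1, 89.6, -11.0]
contact_force: [-0.2, 0.2, -1.8]
gripper_width: 0.0423
```

Run:
```python
from meas import *
go([.4615,-.2985,.025],78.8); print(r.get_state()['contact_force'])
```

```text
t 19.78 tcp [ 0.4632 -0.2987  0.0359] jawyaw 79.07 down [ 0.006 -0.001 -1.   ] w 0.0423
shift units (now axes) [ 0.54 -0.01 -0.09]  (final axes) [ 0.54 -0.01 -0.09]  turn units [ 0.06  0.08 -0.  ]
[-0.24742184  0.21406504 -1.77074262]
```

arm_command([
  {"dx": 0.3, "dy": 0, "dz": -0.1, "wx": 0, "wy": 0.08, "wz": 0},
  {"dx": 0.2, "dy": 0, "dz": 0, "wx": 0, "wy": 0, "wz": 0},
  {"dx": 0.1, "dy": 0, "dz": 0, "wx": 0, "wy": 0, "wz": 0},
])

```text
time_s: 20.03
tcp_pos: [0.4613, -0.2985, 0.0255]
eef_rot: [-128.9, 89.9, -139.8]
contact_force: [-12.6, 15.1, 53.0]
gripper_width: 0.0424
```

Run:
```python
from meas import *
go([.4615,-.2985,.025],78.8); print(r.get_state()['contact_force'])
```

```text
t 20.03 tcp [ 0.4613 -0.2985  0.0255] jawyaw 79.14 down [-0.001 -0.001 -1.   ] w 0.0424
shift units (now axes) [ 0.03 -0.    0.01]  (final axes) [ 0.03 -0.    0.01]  turn units [ 0.07 -0.01  0.01]
[-12.56207964  15.09492653  53.00962478]
```

arm_command([
  {"dx": 0, "dy": 0, "dz": 0, "wx": 0, "wy": 0, "wz": 0},
  {"dx": 0, "dy": 0, "dz": 0, "wx": 0, "wy": 0, "wz": 0},
  {"dx": 0, "dy": 0, "dz": 0, "wx": 0, "wy": 0, "wz": 0},
  {"dx": 0, "dy": 0, "dz": 0, "wx": 0, "wy": 0, "wz": 0},
  {"dx": 0, "dy": 0, "dz": 0, "wx": 0, "wy": 0, "wz": 0},
  {"dx": -0.5, "dy": 0, "dz": 0, "wx": 0, "wy": 0, "wz": 0},
  {"dx": -1, "dy": 0, "dz": 0, "wx": 0, "wy": 0, "wz": 0},
  {"dx": -1, "dy": 0, "dz": 0, "wx": 0, "wy": 0, "wz": 0},
  {"dx": -1, "dy": 0, "dz": 0, "wx": 0, "wy": 0, "wz": 0},
  {"dx": -1, "dy": 0, "dz": 0.5, "wx": 0, "wy": 0, "wz": 0},
  {"dx": -0.7, "dy": 0.2, "dz": 1, "wx": 0, "wy": 0, "wz": 0},
  {"dx": -0.5, "dy": 0.2, "dz": 1, "wx": 0, "wy": 0, "wz": 0},
  {"dx": 0, "dy": 0, "dz": 0.5, "wx": 0, "wy": 0, "wz": 0},
], fingers=-1)

```text
time_s: 21.12
tcp_pos: [0.5212, -0.3023, 0.1494]
eef_rot: [-128.9, 89.9, -139.8]
contact_force: [1.4, -0.5, -0.7]
gripper_width: 0.0878
```

Run:
```python
from meas import *
m,p,d=snap('w9');W,ok=cloud(m,d)
P=sel(W,[.461,-.298],.05,.0075,.0125); print('block',len(P),rect(P))
P=sel(W,[.461,-.298],.03,.03,.038); print('collar',len(P),np.median(P[:,2]),circ(P))
P=sel(W,[.558,-.331],.04,.045,.054); print('tin',len(P),circ(P) if len(P)>20 else '')
go([.441,.0255,.12],67)
```

```text
t 21.12 tcp [ 0.5212 -0.3023  0.1494] jawyaw 79.11 down [-0.002 -0.001 -1.   ] w 0.0878
shift units (now axes) [0. 0. 0.]  (final axes) [0. 0. 0.]  turn units [-0.   -0.02  0.02]
block 4223 (array([ 461.5, -298.5]), array([66.5, 64.6]), 79.0)
collar 1833 0.03401905984818081 (array([ 460.6, -298. ]), 21.6)
tin 2388 (array([ 555.3, -330.8]), 25.0)
t 21.17 tcp [ 0.522  -0.3025  0.1482] jawyaw 79.12 down [-0.002 -0.001 -1.   ] w 0.0876
shift units (now axes) [ 1.4  15.34 -7.07]  (final axes) [  1.41  13.51 -10.14]  turn units [ 2.64 -0.02  0.02]
```

View pics/w9.png

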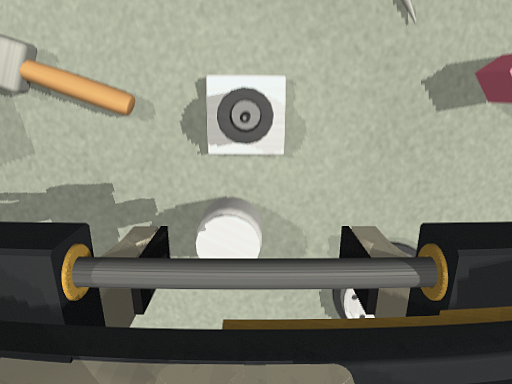

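arm_command([
  {"dx": 0, "dy": 1, "dz": -0.4, "wx": 0.9, "wy": 0, "wz": 0},
  {"dx": 0, "dy": 1, "dz": -0.5, "wx": 0.9, "wy": 0, "wz": 0},
  {"dx": 0, "dy": 1, "dz": -0.55, "wx": 0.8, "wy": 0, "wz": 0},
  {"dx": 0, "dy": 1, "dz": -0.55, "wx": 0, "wy": 0, "wz": 0},
  {"dx": 0, "dy": 1, "dz": -0.55, "wx": 0, "wy": 0, "wz": 0},
  {"dx": 0, "dy": 1, "dz": -0.55, "wx": 0, "wy": 0, "wz": 0},
  {"dx": 0, "dy": 1, "dz": -0.55, "wx": 0, "wy": 0, "wz": 0},
  {"dx": 0, "dy": 1, "dz": -0.55, "wx": 0, "wy": 0, "wz": 0},
  {"dx": 0, "dy": 1, "dz": -0.55, "wx": 0, "wy": 0, "wz": 0},
  {"dx": 0, "dy": 1, "dz": -0.55, "wx": 0, "wy": 0, "wz": 0},
  {"dx": 0, "dy": 1, "dz": -0.55, "wx": 0, "wy": 0, "wz": 0},
  {"dx": 0, "dy": 1, "dz": -0.55, "wx": 0, "wy": 0, "wz": 0},
  {"dx": 0, "dy": 1, "dz": -0.55, "wx": 0, "wy": 0, "wz": 0},
  {"dx": 0, "dy": 0.8, "dz": -0.5, "wx": 0, "wy": 0, "wz": 0},
  {"dx": 0, "dy": 0, "dz": 0, "wx": 0, "wy": 0, "wz": 0},
])

```text
time_s: 22.42
tcp_pos: [0.4704, 0.0179, 0.1374]
eef_rot: [-154.1, 88.7, -178.0]
contact_force: [0.2, 0.3, -0.3]
gripper_width: 0.0876
```

Run:
```python
from meas import *
m,p,d=snap('w10');W,ok=cloud(m,d)
P=sel(W,[.441,.026],.035,.033,.039); print('flange',len(P),np.median(P[:,2]),circ(P))
P=sel(W,[.443,.025],.062,.012,.019); print('plate',len(P),rect(P))
go([.441,.0255,.12],67)
```

```text
t 22.42 tcp [0.4704 0.0179 0.1374] jawyaw 66.11 down [-0.023 -0.001 -1.   ] w 0.0876
shift units (now axes) [0. 0. 0.]  (final axes) [0. 0. 0.]  turn units [-0.   -0.26  0.13]
flange 3740 0.035948031482766776 (array([442.2,  24.6]), 28.7)
plate 5147 (array([443.6,  24.2]), array([60.5, 99.7]), 67.3)
t 22.47 tcp [0.4703 0.017  0.1373] jawyaw 66.14 down [-0.024 -0.001 -1.   ] w 0.0878
shift units (now axes) [ 0.9  -0.19 -1.49]  (final axes) [ 0.86 -0.18 -1.52]  turn units [-0.19 -0.27  0.13]
```

View pics/w10.png

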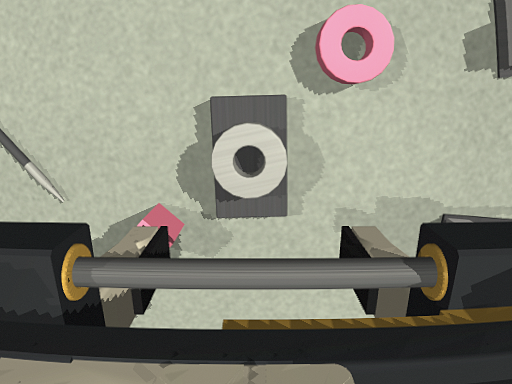

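arm_command([
  {"dx": 0, "dy": -0.1, "dz": -0.75, "wx": -0.2, "wy": -0.25, "wz": 0.1},
  {"dx": 0, "dy": -0.1, "dz": -0.75, "wx": 0, "wy": 0, "wz": 0},
  {"dx": 0.5, "dy": 0, "dz": 0, "wx": 0, "wy": 0, "wz": 0},
  {"dx": 0.6, "dy": 0, "dz": 0, "wx": 0, "wy": 0, "wz": 0},
  {"dx": 0, "dy": 0, "dz": 0, "wx": 0, "wy": 0, "wz": 0},
])

```text
time_s: 22.88
tcp_pos: [0.4373, 0.0223, 0.1132]
eef_rot: [-122.9, 89.7, -145.8]
contact_force: [-0.1, 0.4, -0.2]
gripper_width: 0.0874
```

Run:
```python
from meas import *
go([.4422,.0246,.035],67.3)
```

```text
t 22.88 tcp [0.4373 0.0223 0.1132] jawyaw 67.08 down [-0.005 -0.003 -1.   ] w 0.0874
shift units (now axes) [3.91 0.22 0.19]  (final axes) [3.91 0.2  0.18]  turn units [-0.05 -0.04  0.06]
```

arm_command([
  {"dx": 0.6, "dy": 0.1, "dz": 0.1, "wx": 0, "wy": 0, "wz": 0.05},
  {"dx": 0.6, "dy": 0, "dz": 0, "wx": 0, "wy": 0, "wz": 0},
  {"dx": 0.6, "dy": 0, "dz": 0, "wx": 0, "wy": 0, "wz": 0},
  {"dx": 0.6, "dy": 0, "dz": 0, "wx": 0, "wy": 0, "wz": 0},
  {"dx": 0.6, "dy": 0, "dz": 0, "wx": 0, "wy": 0, "wz": 0},
  {"dx": 0.4, "dy": 0, "dz": 0, "wx": 0, "wy": 0, "wz": 0},
  {"dx": 0, "dy": 0, "dz": 0, "wx": 0, "wy": 0, "wz": 0},
])

```text
time_s: 23.47
tcp_pos: [0.4394, 0.0184, 0.0436]
eef_rot: [-144.4, 89.7, -167.6]
contact_force: [-0.1, 0.5, -0.2]
gripper_width: 0.0877
```

Run:
```python
from meas import *
go([.4422,.0246,.035],67.3)
```

```text
t 23.47 tcp [0.4394 0.0184 0.0436] jawyaw 66.85 down [-0.005 -0.001 -1.   ] w 0.0877
shift units (now axes) [0.43 0.34 0.01]  (final axes) [0.43 0.34 0.01]  turn units [-0.1  -0.05  0.04]
```

arm_command([
  {"dx": 0.25, "dy": 0.34, "dz": 0, "wx": -0.1, "wy": -0.05, "wz": 0.04},
  {"dx": 0.2, "dy": 0, "dz": 0, "wx": 0, "wy": 0, "wz": 0},
  {"dx": 0, "dy": 0, "dz": 0, "wx": 0, "wy": 0, "wz": 0},
])

```text
time_s: 23.72
tcp_pos: [0.4429, 0.0246, 0.0347]
eef_rot: [41.2, 89.9, 18.5]
contact_force: [-0.3, 0.0, 0.0]
gripper_width: 0.0872
```

Run:
```python
from meas import *
go([.4422,.0246,.035],67.3)
```

```text
t 23.72 tcp [0.4429 0.0246 0.0347] jawyaw 67.3 down [ 0.001  0.    -1.   ] w 0.0872
shift units (now axes) [-0.02 -0.01 -0.03]  (final axes) [-0.02 -0.01 -0.03]  turn units [ 0.    0.01 -0.01]
```

arm_command([
  {"dx": 0, "dy": 0, "dz": 0, "wx": 0, "wy": 0, "wz": 0},
  {"dx": 0, "dy": 0, "dz": 0, "wx": 0, "wy": 0, "wz": 0},
  {"dx": 0, "dy": 0, "dz": 0, "wx": 0, "wy": 0, "wz": 0},
  {"dx": 0, "dy": 0, "dz": 0, "wx": 0, "wy": 0, "wz": 0},
  {"dx": 0, "dy": 0, "dz": 0, "wx": 0, "wy": 0, "wz": 0},
  {"dx": 0, "dy": 0, "dz": 0, "wx": 0, "wy": 0, "wz": 0},
  {"dx": 0, "dy": 0, "dz": 0, "wx": 0, "wy": 0, "wz": 0},
], fingers=1, force=50)

```text
time_s: 24.3
tcp_pos: [0.4435, 0.0252, 0.036]
eef_rot: [47.9, 89.8, 25.2]
contact_force: [-0.7, 0.2, -1.9]
gripper_width: 0.0565
```

Run:
```python
from meas import *
go([.6577,-.1978,.10])
```

```text
t 24.3 tcp [0.4435 0.0252 0.036 ] jawyaw 67.35 down [ 0.003  0.001 -1.   ] w 0.0565
shift units (now axes) [-3.18 -6.16 14.18]  (final axes) [-3.2  -6.17 14.18]  turn units [-0.    0.03 -0.03]
```

arm_command([
  {"dx": -0.7, "dy": 0, "dz": 0, "wx": 0, "wy": 0, "wz": 0},
  {"dx": -1, "dy": 0, "dz": 0, "wx": 0, "wy": 0, "wz": 0},
  {"dx": -1, "dy": 0, "dz": 0, "wx": 0, "wy": 0, "wz": 0},
  {"dx": -0.7, "dy": -0.2, "dz": 0.5, "wx": 0, "wy": 0, "wz": 0},
  {"dx": 0, "dy": -0.4, "dz": 1, "wx": 0, "wy": 0, "wz": 0},
  {"dx": 0, "dy": -0.4, "dz": 1, "wx": 0, "wy": 0, "wz": 0},
  {"dx": 0, "dy": -0.4, "dz": 1, "wx": 0, "wy": 0, "wz": 0},
  {"dx": 0, "dy": -0.4, "dz": 1, "wx": 0, "wy": 0, "wz": 0},
  {"dx": 0, "dy": -0.4, "dz": 1, "wx": 0, "wy": 0, "wz": 0},
  {"dx": 0, "dy": -0.4, "dz": 1, "wx": 0, "wy": 0, "wz": 0},
  {"dx": 0, "dy": -0.4, "dz": 1, "wx": 0, "wy": 0, "wz": 0},
  {"dx": 0, "dy": -0.4, "dz": 1, "wx": 0, "wy": 0, "wz": 0},
  {"dx": 0, "dy": -0.4, "dz": 1, "wx": 0, "wy": 0, "wz": 0},
  {"dx": 0, "dy": -0.4, "dz": 1, "wx": 0, "wy": 0, "wz": 0},
  {"dx": 0, "dy": -0.4, "dz": 1, "wx": 0, "wy": 0, "wz": 0},
  {"dx": 0, "dy": -0.4, "dz": 1, "wx": 0, "wy": 0, "wz": 0},
  {"dx": 0, "dy": -0.4, "dz": 1, "wx": 0, "wy": 0, "wz": 0},
  {"dx": 0, "dy": -0.4, "dz": 1, "wx": 0, "wy": 0, "wz": 0},
  {"dx": 0, "dy": -0.4, "dz": 1, "wx": 0, "wy": 0, "wz": 0},
  {"dx": 0, "dy": 0, "dz": 1, "wx": 0, "wy": 0, "wz": 0},
])

```text
time_s: 25.97
tcp_pos: [0.6989, -0.2284, 0.0958]
eef_rot: [-170.9, 89.0, 166.4]
contact_force: [-0.2, 0.3, -2.7]
gripper_width: 0.0566
```

Run:
```python
from meas import *
m,p,d=snap('w11');W,ok=cloud(m,d)
P=sel(W,[.6577,-.1978],.048,.0165,.022);print('rim',len(P),circ(P))
P=sel(W,[.6577,-.1978],.055,.0165,.022);print('rim',len(P),circ(P))
P=sel(W,[.6577,-.1978],.045,.012,.0165);print('floor',len(P),circ(P))
go([.6577,-.1978,.10])
```

```text
t 25.97 tcp [ 0.6989 -0.2284  0.0958] jawyaw 67.29 down [-0.017  0.004 -1.   ] w 0.0566
shift units (now axes) [0. 0. 0.]  (final axes) [0. 0. 0.]  turn units [-0.   -0.22  0.04]
rim 2870 (array([ 655. , -195.8]), 44.5)
rim 2872 (array([ 655. , -195.8]), 44.6)
floor 11034 (array([ 655.3, -195.7]), 39.8)
t 26.02 tcp [ 0.7022 -0.2294  0.0952] jawyaw 67.31 down [-0.016  0.003 -1.   ] w 0.0562
shift units (now axes) [-0.2   0.6  -2.66]  (final axes) [-0.24  0.6  -2.66]  turn units [-0.   -0.2   0.04]
```

View pics/w11.png

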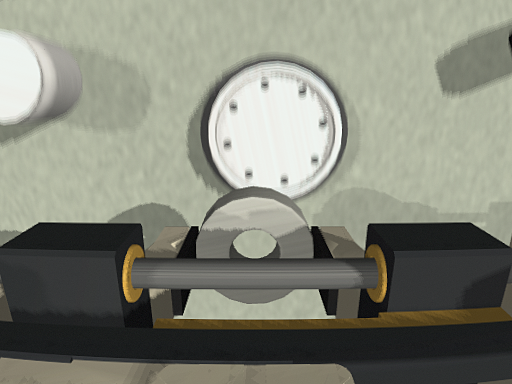

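arm_command([
  {"dx": 0, "dy": 0.2, "dz": -0.9, "wx": 0, "wy": -0.2, "wz": 0.04},
  {"dx": 0, "dy": 0.2, "dz": -0.9, "wx": 0, "wy": 0, "wz": 0},
  {"dx": 0, "dy": 0.2, "dz": -0.9, "wx": 0, "wy": 0, "wz": 0},
  {"dx": 0, "dy": 0, "dz": 0, "wx": 0, "wy": 0, "wz": 0},
])

```text
time_s: 26.35
tcp_pos: [0.6545, -0.1984, 0.0886]
eef_rot: [-164.5, 89.6, 172.6]
contact_force: [-0.7, 0.0, -3.1]
gripper_width: 0.0562
```

Run:
```python
from meas import *
go([.6551,-.1958,.034])
```

```text
t 26.35 tcp [ 0.6545 -0.1984  0.0886] jawyaw 67.03 down [-0.007  0.001 -1.   ] w 0.0562
shift units (now axes) [ 2.73  0.14 -0.  ]  (final axes) [ 2.73  0.13 -0.02]  turn units [-0.   -0.09  0.02]
```

arm_command([
  {"dx": 0.5, "dy": 0.1, "dz": 0, "wx": 0, "wy": -0.08, "wz": 0},
  {"dx": 0.5, "dy": 0, "dz": 0, "wx": 0, "wy": 0, "wz": 0},
  {"dx": 0.5, "dy": 0, "dz": 0, "wx": 0, "wy": 0, "wz": 0},
  {"dx": 0.4, "dy": 0, "dz": 0, "wx": 0, "wy": 0, "wz": 0},
  {"dx": 0, "dy": 0, "dz": 0, "wx": 0, "wy": 0, "wz": 0},
])

```text
time_s: 26.77
tcp_pos: [0.6536, -0.1957, 0.0466]
eef_rot: [-145.2, 89.8, -168.1]
contact_force: [0.4, 0.5, -3.2]
gripper_width: 0.0563
```

Run:
```python
from meas import *
go([.6551,-.1958,.034]); print(r.get_state()['contact_force'])
```

```text
t 26.77 tcp [ 0.6536 -0.1957  0.0466] jawyaw 67.06 down [-0.004 -0.001 -1.   ] w 0.0563
shift units (now axes) [0.63 0.03 0.07]  (final axes) [0.63 0.02 0.07]  turn units [-0.   -0.04  0.03]
[ 0.35032929  0.47298812 -3.23727885]
```

arm_command([
  {"dx": 0.3, "dy": 0, "dz": 0.05, "wx": 0, "wy": 0, "wz": 0},
  {"dx": 0.25, "dy": 0, "dz": 0, "wx": 0, "wy": 0, "wz": 0},
  {"dx": 0.1, "dy": 0, "dz": 0, "wx": 0, "wy": 0, "wz": 0},
])

```text
time_s: 27.02
tcp_pos: [0.6552, -0.1968, 0.0338]
eef_rot: [-138.4, 89.7, -161.3]
contact_force: [-12.1, 8.1, 31.8]
gripper_width: 0.0569
```

Run:
```python
from meas import *
go([.6551,-.1958,.034]); print(r.get_state()['contact_force'])
```

```text
t 27.02 tcp [ 0.6552 -0.1968  0.0338] jawyaw 67.09 down [-0.005 -0.002 -1.   ] w 0.0569
shift units (now axes) [-0.01  0.04 -0.02]  (final axes) [-0.01  0.04 -0.02]  turn units [-0.   -0.05  0.04]
[-12.14014515   8.12420493  31.77601924]
```

Seated at about 32 N. I'll release and rise.

arm_command([
  {"dx": 0, "dy": 0, "dz": 0, "wx": 0, "wy": 0, "wz": 0},
  {"dx": 0, "dy": 0, "dz": 0, "wx": 0, "wy": 0, "wz": 0},
  {"dx": 0, "dy": 0, "dz": 0, "wx": 0, "wy": 0, "wz": 0},
  {"dx": 0, "dy": 0, "dz": 0, "wx": 0, "wy": 0, "wz": 0},
  {"dx": 0, "dy": 0, "dz": 0, "wx": 0, "wy": 0, "wz": 0},
  {"dx": -0.5, "dy": 0, "dz": 0, "wx": 0, "wy": 0, "wz": 0},
  {"dx": -1, "dy": 0, "dz": 0, "wx": 0, "wy": 0, "wz": 0},
  {"dx": -1, "dy": 0, "dz": 0, "wx": 0, "wy": 0, "wz": 0},
  {"dx": -1, "dy": 0, "dz": 0, "wx": 0, "wy": 0, "wz": 0},
  {"dx": -1, "dy": 0, "dz": 0.5, "wx": 0, "wy": 0, "wz": 0},
  {"dx": -0.7, "dy": 0, "dz": 1, "wx": 0, "wy": 0, "wz": 0},
  {"dx": -0.3, "dy": 0, "dz": 1, "wx": 0, "wy": 0, "wz": 0},
  {"dx": 0, "dy": 0, "dz": 0.5, "wx": 0, "wy": 0, "wz": 0},
], fingers=-1)

```text
time_s: 28.1
tcp_pos: [0.7128, -0.2212, 0.1568]
eef_rot: [-65.2, 89.8, -88.0]
contact_force: [0.3, 0.0, -0.6]
gripper_width: 0.0873
```

Run:
```python
from meas import *
m,p,d=snap('w12');W,ok=cloud(m,d)
P=sel(W,[.6551,-.1958],.055,.0165,.022);print('rim',len(P),circ(P))
P=sel(W,[.6551,-.1958],.045,.031,.037);print('flange',len(P),np.median(P[:,2]),circ(P))
go([.4436,.0242,.11],67.3)
```

```text
t 28.1 tcp [ 0.7128 -0.2212  0.1568] jawyaw 67.18 down [ 0.    -0.004 -1.   ] w 0.0873
shift units (now axes) [0. 0. 0.]  (final axes) [0. 0. 0.]  turn units [0.   0.02 0.04]
rim 2033 (array([ 655. , -195.8]), 44.6)
flange 3503 0.03403738504841498 (array([ 654.2, -196.6]), 28.6)
t 28.15 tcp [ 0.7137 -0.2217  0.1564] jawyaw 67.18 down [ 0.001 -0.004 -1.   ] w 0.0878
shift units (now axes) [  2.26   6.1  -17.22]  (final axes) [  2.32   6.13 -17.2 ]  turn units [-0.03  0.03  0.04]
```

View pics/w12.png

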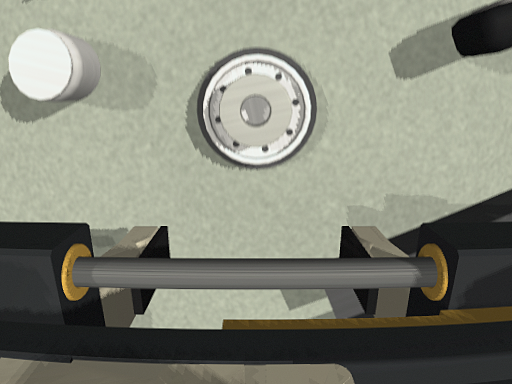

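arm_command([
  {"dx": 0, "dy": 0.36, "dz": -1, "wx": 0, "wy": 0, "wz": 0},
  {"dx": 0, "dy": 0.36, "dz": -1, "wx": 0, "wy": 0, "wz": 0},
  {"dx": 0, "dy": 0.36, "dz": -1, "wx": 0, "wy": 0, "wz": 0},
  {"dx": 0, "dy": 0.36, "dz": -1, "wx": 0, "wy": 0, "wz": 0},
  {"dx": 0, "dy": 0.36, "dz": -1, "wx": 0, "wy": 0, "wz": 0},
  {"dx": 0, "dy": 0.36, "dz": -1, "wx": 0, "wy": 0, "wz": 0},
  {"dx": 0, "dy": 0.36, "dz": -1, "wx": 0, "wy": 0, "wz": 0},
  {"dx": 0, "dy": 0.36, "dz": -1, "wx": 0, "wy": 0, "wz": 0},
  {"dx": 0, "dy": 0.36, "dz": -1, "wx": 0, "wy": 0, "wz": 0},
  {"dx": 0, "dy": 0.36, "dz": -1, "wx": 0, "wy": 0, "wz": 0},
  {"dx": 0, "dy": 0.36, "dz": -1, "wx": 0, "wy": 0, "wz": 0},
  {"dx": 0, "dy": 0.36, "dz": -1, "wx": 0, "wy": 0, "wz": 0},
  {"dx": 0, "dy": 0.36, "dz": -1, "wx": 0, "wy": 0, "wz": 0},
  {"dx": 0, "dy": 0.36, "dz": -1, "wx": 0, "wy": 0, "wz": 0},
  {"dx": 0.3, "dy": 0.36, "dz": -1, "wx": 0, "wy": 0, "wz": 0},
  {"dx": 0.3, "dy": 0.36, "dz": -1, "wx": 0, "wy": 0, "wz": 0},
  {"dx": 0.3, "dy": 0.3, "dz": -0.8, "wx": 0, "wy": 0, "wz": 0},
  {"dx": 0, "dy": 0, "dz": 0, "wx": 0, "wy": 0, "wz": 0},
])

```text
time_s: 29.65
tcp_pos: [0.4346, 0.0274, 0.1419]
eef_rot: [2.4, 89.6, -20.7]
contact_force: [0.3, -0.5, 0.1]
gripper_width: 0.0875
```

Run:
```python
from meas import *
go([.4436,.0242,.014],67.3)
m,p,d=snap('w13');W,ok=cloud(m,d)
P=sel(W,[.443,.025],.062,.012,.019); print('plate',len(P),rect(P))
go([.4436,.0242,.014],67.3)
```

```text
t 29.65 tcp [0.4346 0.0274 0.1419] jawyaw 66.89 down [ 0.006 -0.002 -1.   ] w 0.0875
shift units (now axes) [6.4  0.03 0.44]  (final axes) [6.39 0.03 0.48]  turn units [-0.09  0.08 -0.  ]
t 29.65 tcp [0.4346 0.0274 0.1419] jawyaw 66.89 down [ 0.006 -0.002 -1.   ] w 0.0875
shift units (now axes) [0. 0. 0.]  (final axes) [0. 0. 0.]  turn units [-0.    0.08 -0.  ]
plate 8008 (array([443.5,  24.3]), array([ 60.3, 100.5]), 67.5)
t 29.7 tcp [0.4357 0.0271 0.1425] jawyaw 66.95 down [ 0.007 -0.002 -1.   ] w 0.0876
shift units (now axes) [6.43 0.02 0.37]  (final axes) [6.43 0.02 0.42]  turn units [-0.08  0.09 -0.01]
```

View pics/w13.png

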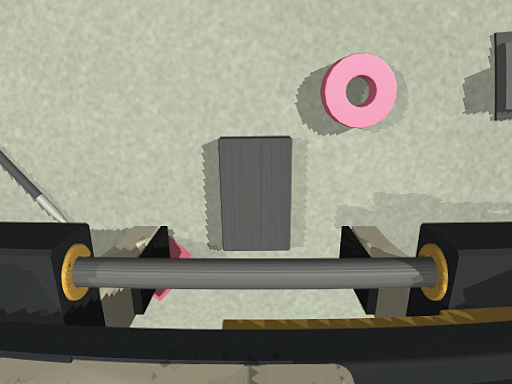

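arm_command([
  {"dx": 0.7, "dy": 0, "dz": 0.2, "wx": -0.1, "wy": 0.08, "wz": 0},
  {"dx": 0.7, "dy": 0, "dz": 0.1, "wx": 0, "wy": 0, "wz": 0},
  {"dx": 0.7, "dy": 0, "dz": 0, "wx": 0, "wy": 0, "wz": 0},
  {"dx": 0.7, "dy": 0, "dz": 0, "wx": 0, "wy": 0, "wz": 0},
  {"dx": 0.7, "dy": 0, "dz": 0, "wx": 0, "wy": 0, "wz": 0},
  {"dx": 0.7, "dy": 0, "dz": 0, "wx": 0, "wy": 0, "wz": 0},
  {"dx": 0.6, "dy": 0, "dz": 0, "wx": 0, "wy": 0, "wz": 0},
  {"dx": 0, "dy": 0, "dz": 0, "wx": 0, "wy": 0, "wz": 0},
])

```text
time_s: 30.37
tcp_pos: [0.4478, 0.0246, 0.0486]
eef_rot: [41.2, 89.2, 18.8]
contact_force: [-0.8, 0.5, 0.5]
gripper_width: 0.0878
```

Run:
```python
from meas import *
go([.4436,.0242,.0145],67.4)
```

```text
t 30.37 tcp [0.4478 0.0246 0.0486] jawyaw 67.58 down [ 0.012  0.004 -1.   ] w 0.0878
shift units (now axes) [ 1.7  -0.12 -0.2 ]  (final axes) [ 1.7  -0.1  -0.19]  turn units [ 0.04  0.12 -0.11]
```

arm_command([
  {"dx": 0.5, "dy": -0.1, "dz": -0.2, "wx": 0, "wy": 0.12, "wz": -0.1},
  {"dx": 0.5, "dy": 0, "dz": 0, "wx": 0, "wy": 0, "wz": 0},
  {"dx": 0.3, "dy": 0, "dz": 0, "wx": 0, "wy": 0, "wz": 0},
  {"dx": 0, "dy": 0, "dz": 0, "wx": 0, "wy": 0, "wz": 0},
])

```text
time_s: 30.7
tcp_pos: [0.4451, 0.0239, 0.0227]
eef_rot: [47.8, 89.9, 25.3]
contact_force: [-0.2, -0.4, -0.7]
gripper_width: 0.0874
```

Run:
```python
from meas import *
go([.4436,.0242,.0145],67.4)
```

```text
t 30.7 tcp [0.4451 0.0239 0.0227] jawyaw 67.54 down [ 0.001  0.001 -1.   ] w 0.0874
shift units (now axes) [ 0.41 -0.02 -0.07]  (final axes) [ 0.41 -0.02 -0.07]  turn units [ 0.03  0.01 -0.01]
```

arm_command([
  {"dx": 0.3, "dy": 0, "dz": -0.05, "wx": 0, "wy": 0, "wz": 0},
  {"dx": 0.1, "dy": 0, "dz": 0, "wx": 0, "wy": 0, "wz": 0},
  {"dx": 0, "dy": 0, "dz": 0, "wx": 0, "wy": 0, "wz": 0},
])

```text
time_s: 30.95
tcp_pos: [0.4449, 0.0245, 0.0149]
eef_rot: [45.5, 89.9, 23.1]
contact_force: [-0.5, -0.2, -0.4]
gripper_width: 0.0875
```

Run:
```python
from meas import *
go([.4436,.0242,.0145],67.4);print(r.get_state()['contact_force'])
```

```text
t 30.95 tcp [0.4449 0.0245 0.0149] jawyaw 67.56 down [ 0.002  0.001 -1.   ] w 0.0875
shift units (now axes) [ 0.02 -0.04 -0.05]  (final axes) [ 0.02 -0.04 -0.05]  turn units [ 0.03  0.02 -0.02]
[-0.50378813 -0.18080628 -0.43943789]
```

arm_command([
  {"dx": 0, "dy": 0, "dz": 0, "wx": 0, "wy": 0, "wz": 0},
  {"dx": 0, "dy": 0, "dz": 0, "wx": 0, "wy": 0, "wz": 0},
  {"dx": 0, "dy": 0, "dz": 0, "wx": 0, "wy": 0, "wz": 0},
  {"dx": 0, "dy": 0, "dz": 0, "wx": 0, "wy": 0, "wz": 0},
  {"dx": 0, "dy": 0, "dz": 0, "wx": 0, "wy": 0, "wz": 0},
  {"dx": 0, "dy": 0, "dz": 0, "wx": 0, "wy": 0, "wz": 0},
  {"dx": -0.4, "dy": 0, "dz": 0, "wx": 0, "wy": 0, "wz": 0},
  {"dx": -0.6, "dy": 0, "dz": 0, "wx": 0, "wy": 0, "wz": 0},
  {"dx": 0, "dy": 0, "dz": 0, "wx": 0, "wy": 0, "wz": 0},
], fingers=1, force=60)

```text
time_s: 31.7
tcp_pos: [0.4429, 0.0238, 0.0357]
eef_rot: [-147.6, 89.9, -170.1]
contact_force: [1.2, 1.4, -6.0]
gripper_width: 0.0593
```

Run:
```python
from meas import *
print(r.get_state()['contact_force'])
go([.6425,.172,.11],61.7)
p,d=r.capture('side'); cv2.imwrite('pics/s2.png',cv2.resize(p[150:300,220:400],None,fx=4,fy=4)[:,:,::-1])
```

```text
[ 1.20616819  1.38578842 -6.04089194]
t 31.7 tcp [0.4429 0.0238 0.0357] jawyaw 67.52 down [-0.001 -0.    -1.   ] w 0.0593
shift units (now axes) [-3.73 10.66  6.39]  (final axes) [-3.72 11.26  5.28]  turn units [ 1.27 -0.02  0.01]
```

View pics/s2.png

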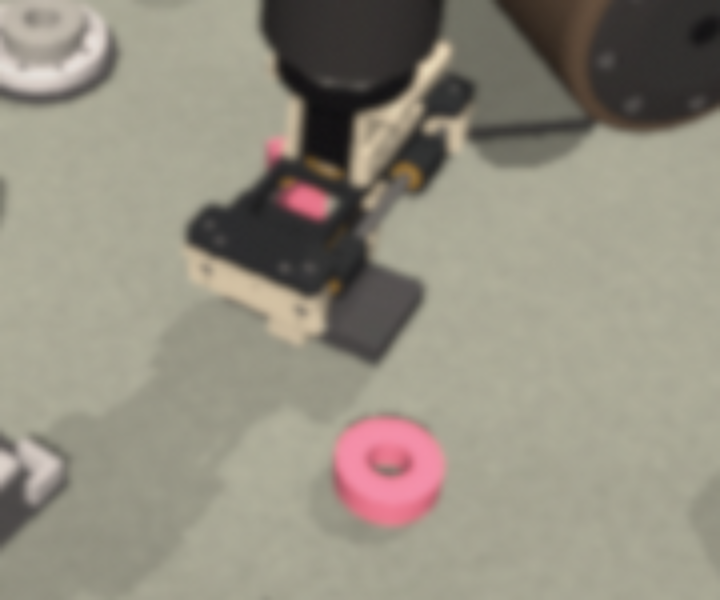

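arm_command([
  {"dx": -0.9, "dy": 0, "dz": 0, "wx": 0, "wy": 0, "wz": 0},
  {"dx": -1, "dy": 0, "dz": 0, "wx": 0, "wy": 0, "wz": 0},
  {"dx": -1, "dy": 0.2, "dz": 0.2, "wx": 0, "wy": 0, "wz": 0},
  {"dx": -0.8, "dy": 0.8, "dz": 0.6, "wx": 0.4, "wy": 0, "wz": 0},
  {"dx": 0, "dy": 0.9, "dz": 0.7, "wx": 0.4, "wy": 0, "wz": 0},
  {"dx": 0, "dy": 0.9, "dz": 0.7, "wx": 0.4, "wy": 0, "wz": 0},
  {"dx": 0, "dy": 0.9, "dz": 0.7, "wx": 0.1, "wy": 0, "wz": 0},
  {"dx": 0, "dy": 0.9, "dz": 0.65, "wx": 0, "wy": 0, "wz": 0},
  {"dx": 0, "dy": 0.9, "dz": 0.65, "wx": 0, "wy": 0, "wz": 0},
  {"dx": 0, "dy": 0.9, "dz": 0.65, "wx": 0, "wy": 0, "wz": 0},
  {"dx": 0, "dy": 0.9, "dz": 0.65, "wx": 0, "wy": 0, "wz": 0},
  {"dx": 0, "dy": 0.9, "dz": 0.65, "wx": 0, "wy": 0, "wz": 0},
  {"dx": 0, "dy": 0.9, "dz": 0.65, "wx": 0, "wy": 0, "wz": 0},
  {"dx": 0, "dy": 0.9, "dz": 0.65, "wx": 0, "wy": 0, "wz": 0},
  {"dx": 0, "dy": 0.9, "dz": 0.65, "wx": 0, "wy": 0, "wz": 0},
  {"dx": 0, "dy": 0.7, "dz": 0.65, "wx": 0, "wy": 0, "wz": 0},
  {"dx": 0, "dy": 0, "dz": 0, "wx": 0, "wy": 0, "wz": 0},
])

```text
time_s: 33.17
tcp_pos: [0.7015, 0.1478, 0.0869]
eef_rot: [-141.8, 88.1, -171.1]
contact_force: [1.3, 0.1, -6.2]
gripper_width: 0.0593
```

Run:
```python
from meas import *
m,p,d=snap('w14');W,ok=cloud(m,d)
P=sel(W,[.6425,.172],.1,.0028,.022)
print('all',len(P),rect(P))
c=np.array([.6425,.172])
g=np.zeros((300,300),np.uint8);ij=((P[:,:2]-c)*1000+150).astype(int);g[ij[:,1],ij[:,0]]=1
g=cv2.morphologyEx(g,cv2.MORPH_CLOSE,np.ones((3,3)));g=cv2.morphologyEx(g,cv2.MORPH_OPEN,np.ones((11,11)))
nl,L,st,ce=cv2.connectedComponentsWithStats(g);k=1+np.argmax(st[1:,4])
q=cv2.minAreaRect(np.argwhere(L==k)[:,::-1].astype(np.float32));print(np.array(q[0])-150+c*1000,q[1:])
P=sel(W,[.6425,.172],.1,.016,.021);print('stops',len(P),rect(P))
go([.6425,.172,.11],61.7)
```

```text
t 33.17 tcp [0.7015 0.1478 0.0869] jawyaw 60.73 down [-0.033 -0.005 -0.999] w 0.0593
shift units (now axes) [0. 0. 0.]  (final axes) [0. 0. 0.]  turn units [-0.   -0.33  0.26]
all 18854 (array([629.2, 151.5]), array([144.1, 131.7]), 60.9)
[622.09864807 183.24191284] ((95.29313659667969, 88.79469299316406), 62.10273361206055)
stops 1745 (array([642.6, 172.7]), array([ 88.9, 128.4]), 61.2)
t 33.22 tcp [0.6994 0.1472 0.0862] jawyaw 60.7 down [-0.036 -0.006 -0.999] w 0.0594
shift units (now axes) [-1.09 -0.34 -3.12]  (final axes) [-1.19 -0.26 -3.09]  turn units [-0.22 -0.36  0.28]
```

View pics/w14.png

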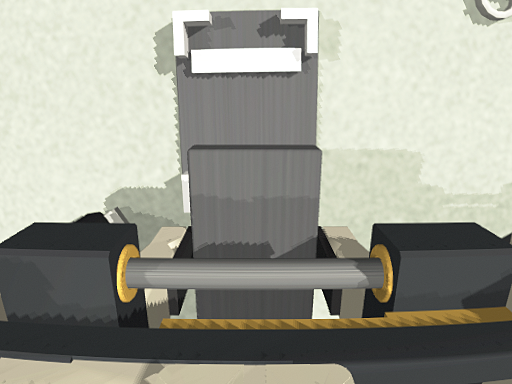

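arm_command([
  {"dx": -0.2, "dy": -0.1, "dz": -0.8, "wx": -0.1, "wy": -0.35, "wz": 0.28},
  {"dx": 0, "dy": -0.1, "dz": -0.8, "wx": 0, "wy": 0, "wz": 0},
  {"dx": 0, "dy": -0.1, "dz": -0.8, "wx": 0, "wy": 0, "wz": 0},
  {"dx": 0, "dy": 0, "dz": -0.7, "wx": 0, "wy": 0, "wz": 0},
  {"dx": 0, "dy": 0, "dz": 0, "wx": 0, "wy": 0, "wz": 0},
])

```text
time_s: 33.63
tcp_pos: [0.6339, 0.169, 0.082]
eef_rot: [-133.5, 89.2, -162.6]
contact_force: [-1.1, -0.7, -6.4]
gripper_width: 0.0592
```

Run:
```python
from meas import *
go([.6426,.1727,.025],61.2)
```

```text
t 33.63 tcp [0.6339 0.169  0.082 ] jawyaw 60.88 down [-0.013 -0.004 -1.   ] w 0.0592
shift units (now axes) [2.84 0.4  0.32]  (final axes) [2.85 0.37 0.29]  turn units [-0.07 -0.12  0.12]
```

arm_command([
  {"dx": 0.3, "dy": 0.35, "dz": 0.3, "wx": -0.05, "wy": -0.12, "wz": 0.12},
  {"dx": 0.5, "dy": 0, "dz": 0, "wx": 0, "wy": 0, "wz": 0},
  {"dx": 0.5, "dy": 0, "dz": 0, "wx": 0, "wy": 0, "wz": 0},
  {"dx": 0.2, "dy": 0, "dz": 0, "wx": 0, "wy": 0, "wz": 0},
  {"dx": 0, "dy": 0, "dz": 0, "wx": 0, "wy": 0, "wz": 0},
])

```text
time_s: 34.05
tcp_pos: [0.6404, 0.1709, 0.0467]
eef_rot: [-127.5, 89.8, -156.4]
contact_force: [-0.9, -0.1, -6.9]
gripper_width: 0.0592
```

Run:
```python
from meas import *
go([.6426,.1727,.025],61.2)
```

```text
t 34.05 tcp [0.6404 0.1709 0.0467] jawyaw 61.11 down [-0.003 -0.001 -1.   ] w 0.0592
shift units (now axes) [1.09 0.13 0.05]  (final axes) [1.09 0.13 0.05]  turn units [-0.02 -0.02  0.03]
```

arm_command([
  {"dx": 0.4, "dy": 0.12, "dz": 0.05, "wx": 0, "wy": 0, "wz": 0},
  {"dx": 0.4, "dy": 0, "dz": 0, "wx": 0, "wy": 0, "wz": 0},
  {"dx": 0.2, "dy": 0, "dz": 0, "wx": 0, "wy": 0, "wz": 0},
  {"dx": 0.1, "dy": 0, "dz": 0, "wx": 0, "wy": 0, "wz": 0},
])

```text
time_s: 34.38
tcp_pos: [0.6433, 0.1719, 0.0257]
eef_rot: [-111.0, 89.8, -139.9]
contact_force: [-17.9, 0.2, 34.9]
gripper_width: 0.0594
```

Run:
```python
from meas import *
go([.6426,.1727,.025],61.2);print(r.get_state()['contact_force'])
```

```text
t 34.38 tcp [0.6433 0.1719 0.0257] jawyaw 61.12 down [-0.003 -0.003 -1.   ] w 0.0594
shift units (now axes) [ 0.03  0.02 -0.05]  (final axes) [ 0.03  0.02 -0.05]  turn units [-0.02 -0.02  0.05]
[-17.90338054   0.19310692  34.89989667]
```

Resting on the bars at 35 N. I'll release and rise.

arm_command([
  {"dx": 0, "dy": 0, "dz": 0, "wx": 0, "wy": 0, "wz": 0},
  {"dx": 0, "dy": 0, "dz": 0, "wx": 0, "wy": 0, "wz": 0},
  {"dx": 0, "dy": 0, "dz": 0, "wx": 0, "wy": 0, "wz": 0},
  {"dx": 0, "dy": 0, "dz": 0, "wx": 0, "wy": 0, "wz": 0},
  {"dx": 0, "dy": 0, "dz": 0, "wx": 0, "wy": 0, "wz": 0},
  {"dx": -0.5, "dy": 0, "dz": 0, "wx": 0, "wy": 0, "wz": 0},
  {"dx": -1, "dy": 0, "dz": 0, "wx": 0, "wy": 0, "wz": 0},
  {"dx": -1, "dy": 0, "dz": 0, "wx": 0, "wy": 0, "wz": 0},
  {"dx": -1, "dy": 0, "dz": 0, "wx": 0, "wy": 0, "wz": 0},
  {"dx": -1, "dy": 0, "dz": 0.5, "wx": 0, "wy": 0, "wz": 0},
  {"dx": -1, "dy": 0, "dz": 1, "wx": 0, "wy": 0, "wz": 0},
  {"dx": -1, "dy": 0, "dz": 1, "wx": 0, "wy": 0, "wz": 0},
  {"dx": -1, "dy": 0, "dz": 0.5, "wx": 0, "wy": 0, "wz": 0},
  {"dx": 0, "dy": 0, "dz": 0, "wx": 0, "wy": 0, "wz": 0},
], fingers=-1)

```text
time_s: 35.55
tcp_pos: [0.7008, 0.1428, 0.1917]
eef_rot: [5.7, 89.6, -23.0]
contact_force: [1.2, -0.7, 1.1]
gripper_width: 0.0877
```

Run:
```python
from meas import *
m,p,d=snap('w15');W,ok=cloud(m,d)
P=sel(W,[.6425,.172],.065,.0235,.03);print('plate',len(P),np.median(P[:,2]),rect(P))
P=sel(W,[.6425,.172],.1,.016,.021);print('stops',len(P),rect(P))
for n in('scene','side'):
    p,d=r.capture(n);cv2.imwrite(f'pics/{n}9.png',p[:,:,::-1]);W,_=cloud(r.camera_model(n),d)
    for nm,c,rad,lo,hi,f in(('tube',[.439,.29],.04,.046,.054,rect),('collar',[.461,-.298],.03,.031,.037,circ),('flange',[.655,-.196],.04,.031,.037,circ),('plate',[.6425,.172],.065,.023,.03,rect),('tape',[.663,.014],.06,.048,.06,rect),('tin',[.557,-.331],.04,.045,.054,circ)):
        P=sel(W,c,rad,lo,hi)
        if len(P)>15: print(n,nm,len(P),round(float(np.median(P[:,2])),4),f(P))
```

```text
t 35.55 tcp [0.7008 0.1428 0.1917] jawyaw 61.36 down [ 0.006 -0.002 -1.   ] w 0.0877
shift units (now axes) [0. 0. 0.]  (final axes) [0. 0. 0.]  turn units [-0.    0.08 -0.01]
plate 7362 0.02609731705308451 (array([641.9, 172.3]), array([ 60.4, 100.1]), 61.3)
stops 1225 (array([642.9, 173. ]), array([ 88.3, 127.4]), 61.3)
scene tube 34 0.0485 (array([441.7, 286.1]), array([31.9, 33.6]), 74.4)
scene collar 134 0.0335 (array([ 463.1, -301.4]), 22.0)
scene flange 288 0.0334 (array([ 655.5, -199.5]), 28.7)
scene plate 412 0.0254 (array([644.4, 168.2]), array([ 61.8, 102.1]), 60.8)
scene tape 196 0.054 (array([665.4,  10.4]), array([36.2, 62.5]), 0.7)
scene tin 310 0.0494 (array([ 558.7, -334.6]), 25.9)
side tube 135 0.0496 (array([441.3, 292.1]), array([31.4, 30. ]), 77.4)
side collar 91 0.034 (array([ 462.8, -296.1]), 21.7)
side flange 190 0.0342 (array([ 656., -195.]), 28.6)
side plate 1063 0.0261 (array([643.5, 172.7]), array([ 62.6, 102.9]), 61.4)
side tape 271 0.0548 (array([665.5,  17.2]), array([35.4, 64.6]), 6.2)
side tin 160 0.0499 (array([ 559.5, -330.6]), 26.4)
```

View pics/w15.png

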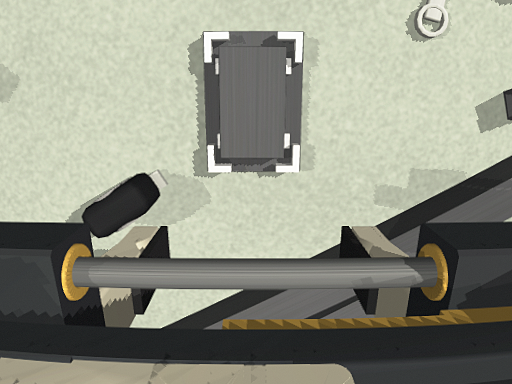

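View pics/scene9.png

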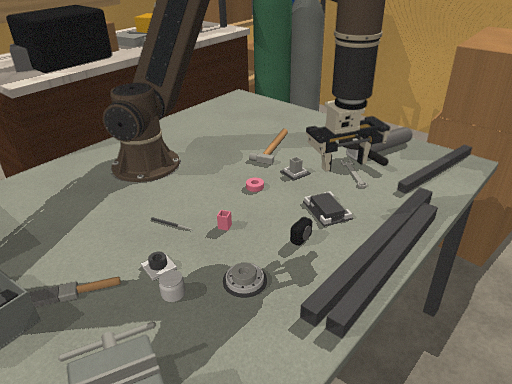

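The wrist view puts the plate at (253,100) between the stops. In the scene view all four parts sit in their fixtures, the tape and tin have not moved, and the gripper touches nothing. I'm handing the job in.

Run:
```python
from plant import r
print(r.close_job())
```

```text
the job is handed in; nothing more can be done
None
```

The stack came apart in order (tube, collar, flange ring, plate), and each part went into its own fixture and was released. I handed the job in at about 36 s of robot time; it reports no verdict.

My last check of each part, from wrist-camera depth:

| Part | Offset from seat centre | Top height measured (expected) |
|---|---|---|
| Tube | about 2 mm | 49.9 mm (50) |
| Collar | about 1 mm | 34.0 mm (34) |
| Flange ring | about 1 mm | 34.0 mm (34) |
| Plate | about 1 mm, within 0.1° of its rests | 26.1 mm (26) |

- **Final look:** the scene and side cameras also showed all four parts in place. The scene camera read up to about 5 mm sideways from the wrist, and the side camera up to about 2 mm. Part of the scene gap may come from the scene camera's calibration, because it also read the tape and tin 3–4 mm to the same side.
- **Tape and tin:** neither had visibly moved.
- **Pink look-alikes:** neither was touched.
- **Robot:** the gripper was raised clear of everything at the end. Wrist force peaked at about 57 N in the readings I took, when seating the collar.

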